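Spray a soldering block at the slim bottle's station

ROBOT

A 7-joint arm with a two-finger parallel gripper is mounted at the origin on a cart in front of the work surface, level with it; the furniture and walls round the work are solid. World frame = base frame: x ahead of the robot, y to its left, z up, the work surface at z = 0. Lengths are in m, angles in rad, forces in N, time in s.
With the tool pointing down it reaches from about 0.425 to 1.025 m from the base axis. Payload 3.6 kg.
Tool frame: the origin (TCP) lies midway between the tips of the shut fingers; the grasp point (between the pads) lies 19 mm behind it; z points along the fingers, y is the direction in which the jaws open and shut (so a half turn about z gives the same grasp; the last joint's range is limited). The gripper opens to 85 mm and grips with 20 to 120 N. Pads are 22 mm wide; open, the fingers measure 114 mm over their backs; the gripper's body (76 mm by 85 mm) begins 54 mm behind the grasp point. The pads swing forward as they close: fully open they stand 13 mm farther back than shut.
Start: joints at [1.177, 0.591, 0.048, 1.609, -0.033, 0.943, -0.034], TCP at [0.215, -0.692, 0.208] pointing down, gripper open.
Joint ranges: [-2.69, 2.69], [-0.47, 2.24], [-1.27, 1.36], [0.19, 2.51], [-1.53, 4.68], [0.08, 2.07], [-3.09, 3.09]. Speed limits (rad/s): [2.57, 2.57, 3.14, 3.14, 3.14, 3.14, 3.14].

INTERFACE

Orientations are given as a rotation vector (axis times angle).
In Python, from workcell import read_state, read_camera, camera_params, sign_off gives the robot as it stands.
- The arm moves only by the tool drive_tool, never from a script. Its argument "deltas" is a list of rows, each a list of 2 entries, a list of its own where there are three numbers: the shift along the tool's x, y, z in m, then the turn, a rotation vector about the tool's x, y, z in degrees. A call has 1 to 8 rows; each row shifts and turns the pose as measured when the row begins, along the tool's axes as they then stand; what a row does not reach is not made up. A row lasts 1/12 s, in which the tool goes at most 41.7 mm and 7.16 degrees, less where a joint would pass 70% of its speed; a pose out of reach is approached as far as the arm can. A call is refused whole if a number of a shift passes 0.0417 or a number of a turn 7.16, either way. A call with a gripper value outside its range is refused whole. "jaw" is the opening, from 0 (shut) to 1 (fully open), set as the call begins (left out, the last holds). The fingers move at their own pace and stop on an object; "grip_force" is the grip in N (left out, the last holds). Time passes only in rows, so rows that do not move let the fingers close. It gives the time, the measured TCP pose, the force and the opening at its end, in the units of the state.
- read_state(): the state, without advancing time (a new reading comes with each control period).
- read_camera(name): name is "scene" or "side" or "wrist"; returns the picture (420x560x3 uint8, red, green, blue); there is no depth.
- camera_params(name): a dict with "camera_matrix" (3x3 intrinsics, pixels), "position" and "orientation" of the camera in the world. Camera axes: x right, y up, looking along -z (the intrinsics and any distortion apply to the point x, -y, -z); pixel columns grow to the right and rows downward; lengths in m; the calibration is good to about 2 mm. A picture is of the moment at which its call begins: read the wrist's pose just before it. camera_params takes no time and is no camera call; for the wrist camera it gives the pose at the moment of the call.
- sign_off(): hands the job in, once; it reports no verdict.
The state is a dict: "t": time; "joints": joint angles; "joint_velocities": joint speeds; "effort": joint torques, N m; "tcp_pos": TCP position; "eef_rot": TCP orientation; "wrist_force": force on the tool from outside, world axes, zero at the start; "moment": the same for the moment, N m; "gripper_width": finger opening in m.
Only numpy, scipy, OpenCV 4.12 (cv2) and the standard library are available. Lean on these libraries where they do the work, as an engineer would, in place of code of your own. Each camera call takes 0.05 s, during which the arm holds its last target. There are 200 camera calls.

TASK

Get the charcoal block sprayed from the slim bottle: take the wire spool off that bottle's drip pad and stand it upright on the bare worktop, then lay the charcoal block flat and squarely in the middle of the pad, its length pointing towards the bottle, and let go. With the block lying there, press the slim bottle's nozzle cap all the way down along its leaning axis and let it spring back up. Do not press the stout bottle's cap, and leave the other things where they are.

Things in the scene. Friction and masses are not known exactly. Their poses are not given: they have to be found in the camera images.
- slim_station: fixed spray station of the slim bottle (33 dia). Origin: on the worktop under the centre of its drip pad, a steel plate 130 (x) x 92 (y), top 8 above the worktop. x points level from pad to bottle (away from the robot), y left, z up. The bottle is clamped behind the pad and leans 35 degrees from vertical over it, towards -x; its axis lies in the x-z plane through y = 0
- slim_lip (a point): middle of the front edge of the slim station's overhanging splash lip, underside; it lies at x 105, y 0, z 180 in the station frame. The lip is 84 wide and runs back to the upright splash back at x 186 (190 high). It hangs over the cap, so the cap must be pressed with the tool tilted along the bottle's axis, not from straight above
- slim_cap_top (a point): centre of the top face of the slim bottle's sprung nozzle cap, a flat-topped white cap 26 dia; the point moves with the cap; when up it lies at x 85, y 0, z 110 in the station frame. Its z axis points out of the cap along the bottle's axis (35 degrees from vertical); pressing goes along -z
- slim_cap (a joint): travel of the slim bottle's cap along its axis in m: 0 up, grows when pressed, 0.007 at the stop. Sprung: starts to move at about 1.2 N, on the stop at about 4 N, returns by itself
- stout_station: fixed spray station of the stout bottle (54 dia). Origin: on the worktop under the centre of its drip pad, a steel plate 130 (x) x 92 (y), top 8 above the worktop. x points level from pad to bottle (away from the robot), y left, z up. The bottle is clamped behind the pad and leans 35 degrees from vertical over it, towards -x; its axis lies in the x-z plane through y = 0
- stout_lip (a point): middle of the front edge of the stout station's overhanging splash lip, underside; it lies at x 105, y 0, z 180 in the station frame. The lip is 84 wide and runs back to the upright splash back at x 186 (190 high). It hangs over the cap, so the cap must be pressed with the tool tilted along the bottle's axis, not from straight above
- stout_cap_top (a point): centre of the top face of the stout bottle's sprung nozzle cap, a flat-topped white cap 38 dia; the point moves with the cap; when up it lies at x 85, y 0, z 110 in the station frame. Its z axis points out of the cap along the bottle's axis (35 degrees from vertical); pressing goes along -z
- stout_cap (a joint): travel of the stout bottle's cap along its axis in m: 0 up, grows when pressed, 0.007 at the stop. Sprung: starts to move at about 1.2 N, on the stop at about 4 N, returns by itself
- spool_center (a point): spool of green binding wire with wooden ends, 44 dia x 34 high, about 0.05 kg, upright; the point is its centre (17 above its underside), z along its axis. At the start it stands on the slim bottle's drip pad
- block_center (a point): black charcoal soldering block bound with wire, 64 (own x) x 117 (own y) x 30 (z), about 0.09 kg; the point is its centre, 15 above its underside. At the start it lies flat on the worktop to the robot's right. Grasp across its 64 width
- lamp_edge (a point): fixed: middle of the lower front edge of the bench lamp's long grey head, which hangs over the back of the worktop. The head runs 410 along world y (205 to either side of this point), 100 back (world +x) and 60 up from it: keep the gripper and wrist in front of it or below it
- bench_cutout (a point): fixed: deepest point of the curved cut-out in the worktop's front edge, at worktop height. From 260 to the right of this point to 220 to its left (world -y, +y) bare worktop is sure to be found only farther from the robot (greater world x) than this point; to the right of that it reaches at least 140 nearer the robot
- bur_case: bystander: clear bur box on a white foot, 28 x 30 x 48 high, standing near one long side of the charcoal block. Origin: centre of its underside
- borax_cone: bystander: white borax cone, 29 dia x 41 high, standing near one end of the charcoal block. Origin: centre of its underside
- tweezers: bystander: steel tweezers 142 long (along own y), 14 wide, 9 high, lying near the other end of the charcoal block. Origin: centre of its underside
- polish_jar: bystander: jar with black screw lid, 54 dia x 50 high. Origin: centre of its underside
- chasing_hammer: bystander: small hammer lying on its side, about 59 x 196 (along own y) x 26 high. Origin: centre of its underside
- flux_bottle: bystander: white dropper bottle, 42 dia x 94 high, standing under the edge of the bench lamp. Origin: centre of its underside
- solder_tin: bystander: round tin with screw lid, 57 dia x 28 high, standing on the stout bottle's drip pad. Origin: centre of its underside

How it is judged:
By the outcome, as a careful person would: the job done as asked, in the order asked, and still so for the second after the job is handed in, with the robot touching nothing.
It also fails if it takes over 72 s, if anything falls off the work surface, if the arm or the gripper's body presses on something with over 40 N, if the wrist force passes 120 N, or if a joint passes its speed limit or range.

## Working session

There is one attempt and no reset: what is moved stays moved. The work goes in short steps, Python scripts to look and compute and a tool call to move; the robot and the scene stay as the last step left them, time stands still between calls to the robot, and variables do not carry over. Pictures are saved under pics/ and viewed, about 8 in all and at most 12, crops included, and the job is handed in when it is done.

Besides the shell and the picture viewer there is one more tool, called after "Emit:" by a JSON object that holds its "api" and its "payload". drive_tool: Moves the arm, as the interface text tells. Its arguments: {"type":"object","properties":{"deltas":{"type":"array"},"jaw":{"type":"number"},"grip_force":{"type":"number"}},"required":["deltas"]}

```bash
mkdir -p pics; ls; python3 - <<'E'
from workcell import *
import cv2
print(read_state())
for n in("scene","side","wrist"):
    p=camera_params(n);print(n,p)
    cv2.imwrite(f"pics/{n}0.png",cv2.cvtColor(read_camera(n),cv2.COLOR_RGB2BGR))
E
```

```text
pics
{'t': 0.0, 'joints': array([ 1.17650063,  0.59213995,  0.04828887,  1.60986173, -0.03332164,
        0.94268153, -0.03371735]), 'joint_velocities': array([-0.00118134, -0.00011334, -0.00150395,  0.00170345,  0.00172451,
       -0.0001652 , -0.00054511]), 'effort': array([-2.92300620e-04, -5.48692381e+01,  1.54623259e+00, -1.98123640e+01,
        9.41930950e-03,  8.82343826e-03, -2.69853558e-06]), 'tcp_pos': array([ 0.21455163, -0.69158579,  0.20651094]), 'eef_rot': array([-3.10389891e+00, -4.70464493e-01,  7.02312584e-04]), 'wrist_force': array([-0.5273248 ,  0.29916962, -0.40849559]), 'moment': array([ 0.01699972, -0.00532693, -0.02022442]), 'gripper_width': 0.0853549361729195}
scene {'camera_matrix': array([[518.36389367,   0.        , 277.29275208],
       [  0.        , 518.36389367, 210.44494745],
       [  0.        ,   0.        ,   1.        ]]), 'position': array([-0.14754022, -0.87278745,  0.66730481]), 'orientation': array([ 1.08129247, -0.33595544, -0.49330778])}
side {'camera_matrix': array([[464.8698066 ,   0.        , 281.33903692],
       [  0.        , 464.8698066 , 205.0990213 ],
       [  0.        ,   0.        ,   1.        ]]), 'position': array([0.0392874 , 0.78853819, 0.89291223]), 'orientation': array([ 0.2835986 , -1.08607444, -2.41673688])}
wrist {'camera_matrix': array([[299.40973608,   0.        , 283.42711534],
       [  0.        , 299.40973608, 205.98373173],
       [  0.        ,   0.        ,   1.        ]]), 'position': array([ 0.28946669, -0.66841248,  0.37266479]), 'orientation': array([-0.26227811,  0.19517692, -1.26039571])}
```

```bash
python3 - <<'E'
import cv2,numpy as np
a=[cv2.imread(f"pics/{n}0.png") for n in("scene","side","wrist")]
for n,i in zip(("scene","side"),a): cv2.imwrite(f"pics/{n}0b.png",cv2.resize(i,(800,600),interpolation=cv2.INTER_CUBIC))
E
```

```text
(no output)
```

View pics/scene0.png

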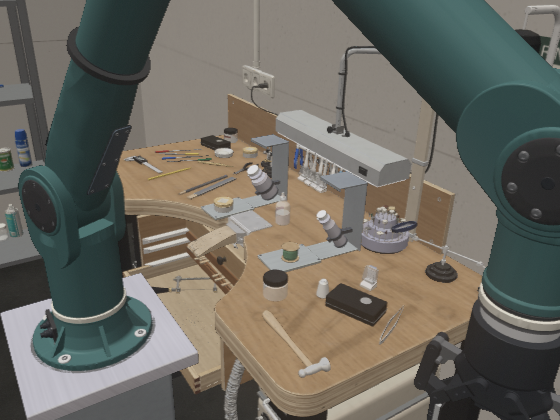

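View pics/side0.png

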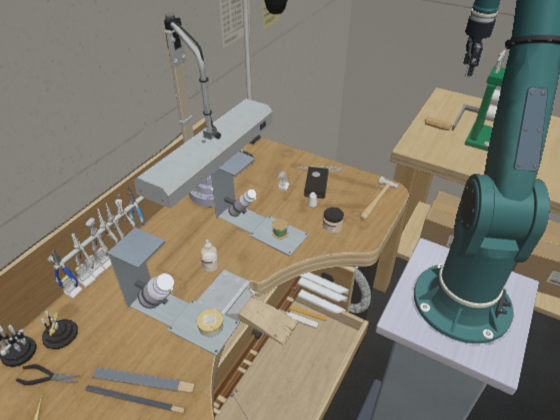

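View pics/wrist0.png

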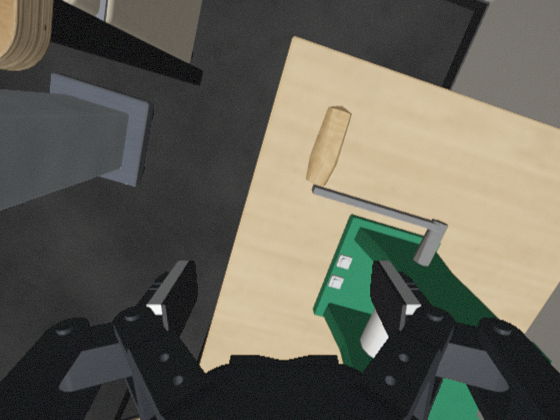

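The scene view shows the block at (357,303), the spool at (291,253) on the slim pad and the slim cap at (322,214). In the side view they are at (316,182), (280,229) and (250,195). The wrist sees only the neighbouring bench. I'll zoom both views in on the work area.

```bash
cat > h.py <<'E'
import numpy as np,cv2
from workcell import *
from scipy.spatial.transform import Rotation as R
def ray(p,uv):
    K=p["camera_matrix"];d=np.linalg.inv(K)@[uv[0],uv[1],1];d=d*[1,-1,-1]
    return np.array(p["position"]),R.from_rotvec(p["orientation"]).apply(d/np.linalg.norm(d))
def onz(p,uv,z):
    o,d=ray(p,uv);return o+d*(z-o[2])/d[2]
def tri(rs):
    A=sum(np.eye(3)-np.outer(d,d) for o,d in rs);b=sum((np.eye(3)-np.outer(d,d))@o for o,d in rs)
    x=np.linalg.solve(A,b);return x,[np.linalg.norm(np.cross(x-o,d)) for o,d in rs]
def proj(p,X):
    c=R.from_rotvec(p["orientation"]).inv().apply(np.array(X)-p["position"])*[1,-1,-1]
    q=p["camera_matrix"]@c;return q[:2]/q[2]
def snap(n,f):
    s=read_state();p=camera_params(n);i=cv2.cvtColor(read_camera(n),cv2.COLOR_RGB2BGR);cv2.imwrite(f"pics/{f}.png",i);return s,p,i
E
python3 - <<'E'
import cv2,numpy as np
a=cv2.imread("pics/scene0.png")[170:370,210:410];b=cv2.imread("pics/side0.png")[140:290,200:350]
def g(i,x0,y0,st):
    k=400/i.shape[0];o=cv2.resize(i,(400,400),interpolation=cv2.INTER_CUBIC)
    o=cv2.resize(i,(400,400),interpolation=cv2.INTER_LANCZOS4);
    for t in range(0,i.shape[0],st):
        cv2.putText(o,str(x0+t),(int(t*k),9),0,.3,(0,0,255));cv2.putText(o,str(y0+t),(0,int(t*k)+4),0,.3,(0,0,255))
    return o
cv2.imwrite("pics/z.png",np.hstack([g(a,210,170,20),g(b,200,140,15)]))
E
```

```text
(no output)
```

View pics/z.png

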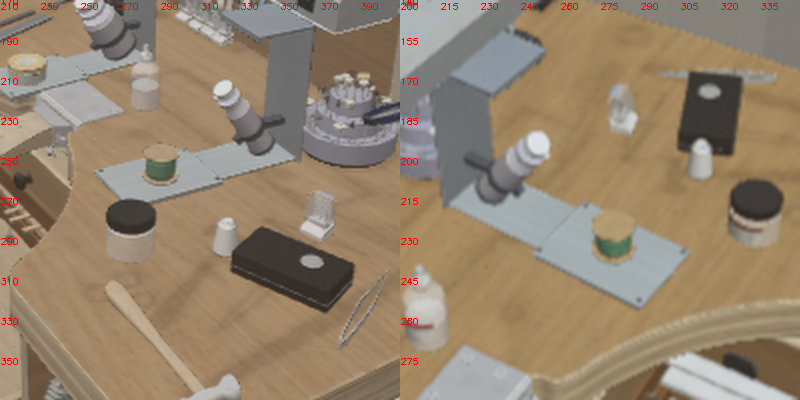

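The zoom gives pad corners, cap, spool top, block corners and bystanders in both views. I'll cast rays.

```bash
python3 - <<'E'
from h import *
np.set_printoptions(precision=4,suppress=True)
S,D=camera_params("scene"),camera_params("side")
def both(n,a,b,z):
    print(n,onz(S,a,z)[:2] if a else "",onz(D,b,z)[:2] if b else "", *(tri([ray(S,a),ray(D,b)]) if a and b else ()))
both("padFR?",(276.5,271.5),(308,234.5),.008)
both("padFL",(258.5,256),(290,254.7),.008)
both("padBR",(321,261),(269,215),.008)
both("padBL",(307.5,245),(250.6,235.6),.008)
both("cap",(321,214),(252.9,193),.11)
both("spool",(290,244.5),(279.9,222.9),.042)
both("b1",(342,284.5),(305,193.6),.03)
both("b2",(387,302.5),(308.8,167.4),.03)
both("b3",(373,319),(328.6,169.3),.03)
both("b4",(326.5,301.5),(325.6,195.1),.03)
both("bur",(369,286),(284,188.8),0.0)
both("cone",(323.5,295),(312.5,204.9),0.0)
both("jar",(275.5,279),(333,215),.05)
both("hamHead",(317,365),None,.02); both("hamEnd",(265,313),(362,218),.01)
both("twz",(380,340),None,.004);both("twz",(402,306),None,.004)
both("flux",(283,221),(212,267.5),0)
both("lampL",(276,137),None,.3);both("lampR",(389,181),None,.3)
both("lamp far end",(389,181),(271,122),.3);both("lamp near",(277,133),(186,203),.3)
both("cutout",None,(360,255),0);both("cutout",None,(300,268),0);both("cutout",None,(400,215),0)
E
```

```text
padFR? [ 0.417  -0.0098] [ 0.4103 -0.0088] [ 0.4135 -0.0109  0.0077] [np.float64(0.0028868174978044082), np.float64(0.002886817497804472)]
padFL [0.4164 0.0721] [0.4167 0.0788] [0.4184 0.0761 0.005 ] [np.float64(0.0004240570384584974), np.float64(0.0004240570384585506)]
padBR [ 0.5357 -0.0251] [ 0.54  -0.022] [ 0.5392 -0.0223  0.0066] [np.float64(0.001418832556807449), np.float64(0.0014188325568074667)]
padBL [0.5529 0.0557] [0.5408 0.0717] [0.5518 0.0618 0.0008] [np.float64(0.006186092011311948), np.float64(0.006186092011311783)]
cap [0.5618 0.0199] [0.562  0.0203] [0.562  0.0201 0.1098] [np.float64(2.97914794324746e-05), np.float64(2.9791479432690196e-05)]
spool [0.4812 0.0314] [0.4801 0.0209] [0.4773 0.0252 0.0465] [np.float64(0.00041454056479166756), np.float64(0.0004145405647916997)]
b1 [ 0.4936 -0.1556] [ 0.4847 -0.1313] [ 0.4961 -0.1468  0.0197] [np.float64(0.005656552340198439), np.float64(0.0056565523401986475)]
b2 [ 0.5326 -0.2555] [ 0.5325 -0.2475] [ 0.5353 -0.2524  0.0265] [np.float64(0.0007236780104696038), np.float64(0.0007236780104698906)]
b3 [ 0.4701 -0.2821] [ 0.4758
[... 701 characters left out ...]
336] [ 0.3096 -0.1394] [ 0.3086 -0.1365  0.0126] [np.float64(0.00015159472052761136), np.float64(0.00015159472052766202)]
twz [ 0.4625 -0.3147] 
twz [ 0.5794 -0.2563] 
flux [0.5809 0.2139] [0.5684 0.2082] [0.5723 0.2071 0.002 ] [np.float64(0.004501011513365177), np.float64(0.004501011513365188)]
lampL [0.4705 0.0885] 
lampR [ 0.5141 -0.2361] 
lamp far end [ 0.5141 -0.2361] [ 0.5395 -0.0379] [ 0.6061 -0.1392  0.237 ] [np.float64(0.010698216435772921), np.float64(0.010698216435772914)]
lamp near [0.4888 0.113 ] [0.5303 0.2967] [0.5766 0.2514 0.2472] [np.float64(0.0019589530209725334), np.float64(0.0019589530209725577)]
cutout  [ 0.2633 -0.0175]
cutout  [0.3766 0.0989]
cutout  [ 0.2245 -0.2155]
```

```bash
cat >> h.py <<'E'
def ori(az,tilt=0):
    # tool down, x at azimuth az (deg); tilt: lean in the vertical plane of tool x so that tool z gains -x_tool component (fingers point to -x)
    a=np.radians(az);x=np.array([np.cos(a),np.sin(a),0]);z=np.array([0,0,-1.]);M=np.column_stack([x,np.cross(z,x),z])
    return R.from_matrix(M)*R.from_rotvec([0,-np.radians(tilt),0])
def plan(p1,az,tilt=0,n=None,s=None):
    s=s or read_state();p0=s["tcp_pos"];r0=R.from_rotvec(s["eef_rot"]);r1=ori(az,tilt);w=(r0.inv()*r1).as_rotvec()
    p1=np.array(p1);print("now",p0.round(4),"d",np.round(p1-p0,4),"turn",np.degrees(w).round(2),"F",s["wrist_force"].round(1),"w",round(s["gripper_width"],4),"t",round(s["t"],2))
    need=max(np.linalg.norm(p1-p0)/.040,np.degrees(np.linalg.norm(w))/6.9);n=n or int(np.ceil(need))
    rows=[]
    for k in range(n):
        r=r0*R.from_rotvec(w*k/n);rows.append([[round(float(v),4) for v in r.inv().apply((p1-p0)/n)],[round(float(v),2) for v in np.degrees(w/n)]])
    print("need",round(need,1));print(str(rows).replace(" ",""))
E
python3 -c "
from h import *
plan((.47,-.27,.26),112)"
```

```text
now [ 0.2146 -0.6918  0.2068] d [0.2554 0.4218 0.0532] turn [-8.000e-02 -8.000e-02 -9.477e+01] F [ 0.2 -0.   0.1] w 0.0852 t 0.15
need 13.7
[[[0.0264,-0.0234,-0.0038],[-0.01,-0.01,-6.77]],[[0.0289,-0.0201,-0.0038],[-0.01,-0.01,-6.77]],[[0.0311,-0.0166,-0.0038],[-0.01,-0.01,-6.77]],[[0.0328,-0.0128,-0.0038],[-0.01,-0.01,-6.77]],[[0.0341,-0.0088,-0.0038],[-0.01,-0.01,-6.77]],[[0.0349,-0.0047,-0.0038],[-0.01,-0.01,-6.77]],[[0.0352,-0.0006,-0.0038],[-0.01,-0.01,-6.77]],[[0.035,0.0036,-0.0038],[-0.01,-0.01,-6.77]],[[0.0344,0.0077,-0.0038],[-0.01,-0.01,-6.77]],[[0.0332,0.0117,-0.0038],[-0.01,-0.01,-6.77]],[[0.0316,0.0155,-0.0038],[-0.01,-0.01,-6.77]],[[0.0296,0.0191,-0.0038],[-0.01,-0.01,-6.77]],[[0.0271,0.0225,-0.0038],[-0.01,-0.01,-6.77]],[[0.0243,0.0255,-0.0038],[-0.01,-0.01,-6.77]]]
```

Emit:
{"api": "drive_tool", "payload": {"deltas": [[[0.026,-0.023,-0.004],[0,0,-6.8]],[[0.029,-0.02,-0.004],[0,0,-6.8]],[[0.031,-0.017,-0.004],[0,0,-6.8]],[[0.033,-0.013,-0.004],[0,0,-6.8]],[[0.034,-0.009,-0.004],[0,0,-6.8]],[[0.035,-0.005,-0.004],[0,0,-6.8]],[[0.035,0,-0.004],[0,0,-6.8]],[[0.035,0.004,-0.004],[0,0,-6.8]]], "jaw": 1}}

```text
t: 0.82
tcp_pos: [0.3515, -0.4474, 0.2341]
eef_rot: [-2.519, -1.867, 0.015]
wrist_force: [1.6, 0.7, -0.7]
gripper_width: 0.0854
```

Emit:
{"api": "drive_tool", "payload": {"deltas": [[[0.034,0.008,-0.004],[0,0,-6.8]],[[0.033,0.012,-0.004],[0,0,-6.8]],[[0.032,0.015,-0.004],[0,0,-6.8]],[[0.03,0.019,-0.004],[0,0,-6.8]],[[0.027,0.022,-0.004],[0,0,-6.8]],[[0.024,0.025,-0.004],[0,0,-6.8]],[[0,0,0],[0,0,0]]]}}

```text
t: 1.4
tcp_pos: [0.4584, -0.2441, 0.2587]
eef_rot: [-1.642, -2.67, 0.005]
wrist_force: [-0.3, 0.3, 0.9]
gripper_width: 0.0856
```

```bash
python3 - <<'E'
from h import *
s,p,i=snap("wrist","w1")
hsv=cv2.cvtColor(i,cv2.COLOR_BGR2HSV)
m=((hsv[...,2]<75)).astype(np.uint8)*255;m=cv2.morphologyEx(m,cv2.MORPH_OPEN,np.ones((5,5)))
for c in cv2.findContours(m,cv2.RETR_EXTERNAL,cv2.CHAIN_APPROX_NONE)[0]:
    if cv2.contourArea(c)>1500:
        r=cv2.minAreaRect(c);b=cv2.boxPoints(r);print(cv2.contourArea(c),np.round(r[0]),np.round(r[1]),[onz(p,u,.03).round(4)[:2] for u in b])
plan((.45,.02,.25),174.5)
E
```

```text
50540.0 [280. 320.] [197. 559.] [array([ 0.1328, -0.4881]), array([ 0.8341, -0.1328]), array([ 1.0915, -0.4182]), array([ 0.2068, -0.872 ])]
1545.5 [ 47. 221.] [36. 57.] [array([ 0.1727, -0.5101]), array([ 0.1657, -0.4196]), array([ 0.2116, -0.4058]), array([ 0.2214, -0.496 ])]
3793.0 [316. 159.] [47. 86.] [array([ 0.4804, -0.2746]), array([ 0.4403, -0.1696]), array([ 0.4963, -0.1485]), array([ 0.5416, -0.252 ])]
22294.0 [ 98. 112.] [223. 197.] [array([ 0.0796, -0.212 ]), array([ 0.2811, -0.1109]), array([ 0.3822, -0.3634]), array([ 0.1331, -0.4897])]
now [ 0.4565 -0.2474  0.2582] d [-0.0065  0.2674 -0.0082] turn [ -0.38  -0.47 -58.03] F [-0.1 -0.3 -0. ] w 0.0854 t 1.45
need 8.4
[[[0.0269,0.0126,0.0009],[-0.04,-0.05,-6.45]],[[0.0253,0.0155,0.0009],[-0.04,-0.05,-6.45]],[[0.0234,0.0183,0.0009],[-0.04,-0.05,-6.45]],[[0.0212,0.0208,0.0009],[-0.04,-0.05,-6.45]],[[0.0187,0.0231,0.0009],[-0.04,-0.05,-6.45]],[[0.016,0.025,0.0009],[-0.04,-0.05,-6.45]],[[0.0131,0.0267,0.0009],[-0.04,-0.05,-6.45]],[[0.0101,0.028,0.0009],[-0.04,-0.05,-6.45]],[[0.0069,0.0289,0.0009],[-0.04,-0.05,-6.45]]]
```

View pics/w1.png

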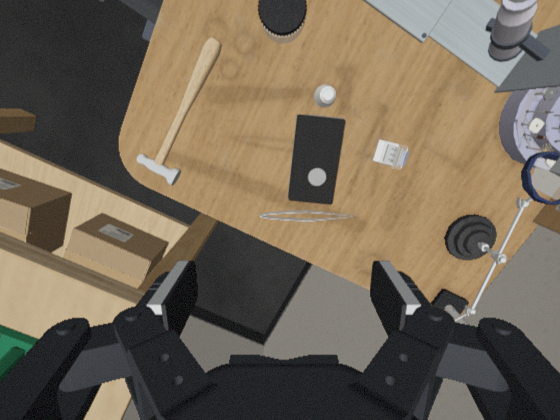

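The wrist view shows the block clearly at (316,159), with its centre at about (0.490,-0.211) and its long axis at azimuth 112.3°. The cone, bur box and tweezers stand clear of both long sides. Next is the spool.

Emit:
{"api": "drive_tool", "payload": {"deltas": [[[0.027,0.013,0.001],[0,0,-6.5]],[[0.025,0.015,0.001],[0,0,-6.5]],[[0.023,0.018,0.001],[0,0,-6.5]],[[0.021,0.021,0.001],[0,0,-6.5]],[[0.019,0.023,0.001],[0,0,-6.5]],[[0.016,0.025,0.001],[0,0,-6.5]],[[0.013,0.027,0.001],[0,0,-6.5]],[[0.01,0.028,0.001],[0,0,-6.5]]]}}

```text
t: 2.12
tcp_pos: [0.4465, -0.0199, 0.2465]
eef_rot: [-0.308, -3.114, 0.017]
wrist_force: [0.9, 0.6, 0.1]
gripper_width: 0.0855
```

Emit:
{"api": "drive_tool", "payload": {"deltas": [[[0.007,0.029,0.001],[0,0,-6.5]],[[0,0,0],[0,0,0]]]}}

```text
t: 2.28
tcp_pos: [0.4446, 0.0142, 0.2451]
eef_rot: [-0.114, -3.126, 0.014]
wrist_force: [0.9, -0.1, 0.8]
gripper_width: 0.0852
```

```bash
python3 - <<'E'
from h import *
s,p,i=snap("wrist","w2")
print(s["tcp_pos"],s["joints"].round(2))
for n,P in dict(spool=(.479,.026,.042),cap=(.562,.0201,.11)).items(): print(n,proj(p,P).round())
E
```

```text
[0.44456205 0.01424539 0.2451355 ] [ 0.56  0.27 -0.83  2.14  0.28  0.85  1.05]
spool [295. 202.]
cap [297. 288.]
```

View pics/w2.png

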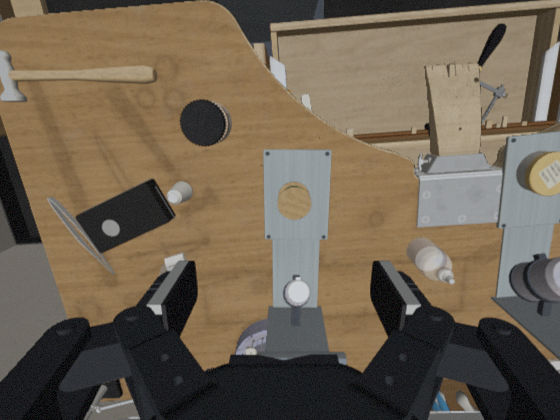

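The wrist view shows the pad square-on, with corners (263,149), (330,149), (328,239) and (265,239). The spool top is at (295,201) and the cap at (297,293).

```bash
python3 - <<'E'
from h import *
np.set_printoptions(precision=4,suppress=True)
i=cv2.imread("pics/w2.png");p=camera_params("wrist")
hsv=cv2.cvtColor(i,cv2.COLOR_BGR2HSV);H,S,V=cv2.split(hsv)
print("pad",hsv[160,290],"wood",hsv[260,200],"spool",hsv[190,295],hsv[200,283])
# pad: blue-grey ; fill spool
m=((i[...,0].astype(int)>i[...,2]+2)&(V>110)).astype(np.uint8)*255;m[:,:200]=0;m[:,400:]=0;m[238:]=0;m[:140]=0
c=max(cv2.findContours(m,cv2.RETR_EXTERNAL,cv2.CHAIN_APPROX_NONE)[0],key=cv2.contourArea)
q=cv2.convexHull(c).reshape(-1,2).astype(float)
f=c.reshape(-1,2);ys=range(155,232,3);L=np.array([[np.where(m[y])[0].min()-.5,y] for y in ys]);Rr=np.array([[np.where(m[y])[0].max()+.5,y] for y in ys])
Lw=np.array([onz(p,u,.008)[:2] for u in L]);Rw=np.array([onz(p,u,.008)[:2] for u in Rr])
for w in (Lw,Rw):
    k=np.polyfit(w[:,0],w[:,1],1);print("edge yaw",np.degrees(np.arctan(k[0])),"y at .48",np.polyval(k,.48))
top=[np.where(m[:,x])[0].min()-.5 for x in range(268,326,4)];print("front edge",onz(p,(295,np.mean(top)),.008))
print("pad seam z",onz(p,(296.5,238.5),.008))
print("cap",onz(p,(297,293),.11))
# spool: non-pad blob inside pad
n=((m==0)).astype(np.uint8)*255;n[:165]=0;n[228:]=0;n[:,:270]=0;n[:,322:]=0
c=max(cv2.findContours(n,cv2.RETR_EXTERNAL,cv2.CHAIN_APPROX_NONE)[0],key=cv2.contourArea)
print("spool",cv2.minEnclosingCircle(c),cv2.boundingRect(c),onz(p,cv2.minEnclosingCircle(c)[0],.042))
g=(i[...,1].astype(int)>0);
b=(V<60).astype(np.uint8)*255;b[:170]=0;b[260:]=0;b[:,:60]=0;b[:,185:]=0
c=max(cv2.findContours(b,cv2.RETR_EXTERNAL,cv2.CHAIN_APPROX_NONE)[0],key=cv2.contourArea);r=cv2.minAreaRect(c);B=[onz(p,u,.03)[:2] for u in cv2.boxPoints(r)];print("block",r,B,np.mean(B,0))
E
```

```text
pad [ 96  16 158] wood [ 16 106 152] spool [ 18  91 163] [ 18  86 164]
edge yaw -4.57268154426898 y at .48 -0.020919652431561055
edge yaw -4.747084543000206 y at .48 0.06913548875848641
front edge [0.4155 0.0268 0.008 ]
pad seam z [0.5435 0.0202 0.008 ]
cap [0.5679 0.0161 0.11  ]
spool ((293.5, 200.3157958984375), 19.47699546813965) (277, 181, 35, 39) [0.4759 0.0199 0.042 ]
block ((125.22000885009766, 216.4600067138672), (45.26360321044922, 90.13497924804688), 64.44003295898438) [array([ 0.478 , -0.2776]), array([ 0.4337, -0.1561]), array([ 0.4912, -0.141 ]), array([ 0.54 , -0.267])] [ 0.4857 -0.2104]
```

```bash
python3 -c "
from h import *
plan((.477,.022,.10),175.3,n=6)"
```

```text
now [0.4445 0.0111 0.2448] d [ 0.0325  0.0109 -0.1448] turn [-0.66 -0.78  0.21] F [ 1.2  0.1 -0.4] w 0.0852 t 2.33
need 3.7
[[[-0.0056,0.0025,0.024],[-0.11,-0.13,0.03]],[[-0.0055,0.0025,0.0241],[-0.11,-0.13,0.03]],[[-0.0055,0.0024,0.0241],[-0.11,-0.13,0.03]],[[-0.0054,0.0024,0.0241],[-0.11,-0.13,0.03]],[[-0.0054,0.0023,0.0241],[-0.11,-0.13,0.03]],[[-0.0053,0.0023,0.0241],[-0.11,-0.13,0.03]]]
```

Emit:
{"api": "drive_tool", "payload": {"deltas": [[[-0.006,0.002,0.024],[-0.1,-0.1,0]],[[-0.006,0.002,0.024],[-0.1,-0.1,0]],[[-0.005,0.002,0.024],[-0.1,-0.1,0]],[[-0.005,0.002,0.024],[-0.1,-0.1,0]],[[-0.005,0.002,0.024],[-0.1,-0.1,0]],[[-0.005,0.002,0.024],[-0.1,-0.1,0]],[[0,0,0],[0,0,0]]]}}

```text
t: 2.92
tcp_pos: [0.4814, 0.0025, 0.0943]
eef_rot: [0.176, 3.136, -0.02]
wrist_force: [-0.6, -0.0, 0.0]
gripper_width: 0.0856
```

```bash
python3 -c "
from h import *
plan((.477,.022,.009),175.3,n=5)"
```

```text
now [0.4814 0.0025 0.0943] d [-0.0044  0.0195 -0.0853] turn [-0.73  0.08 -1.72] F [-0.6 -0.   0. ] w 0.0856 t 2.92
need 2.2
[[[0.0013,0.004,0.017],[-0.15,0.02,-0.34]],[[0.0013,0.004,0.017],[-0.15,0.02,-0.34]],[[0.0013,0.0039,0.017],[-0.15,0.02,-0.34]],[[0.0012,0.0039,0.017],[-0.15,0.02,-0.34]],[[0.0012,0.0039,0.0171],[-0.15,0.02,-0.34]]]
```

Emit:
{"api": "drive_tool", "payload": {"deltas": [[[0.001,0.008,0.006],[-0.2,0,-0.6]],[[0.001,0.008,0.006],[-0.2,0,-0.6]],[[0.001,0.008,0.006],[-0.2,0,-0.6]],[[0,0,0],[0,0,0]]]}}

```text
t: 3.25
tcp_pos: [0.4815, 0.0236, 0.0756]
eef_rot: [0.138, 3.137, -0.007]
wrist_force: [-0.7, -0.3, 0.1]
gripper_width: 0.0851
```

```bash
python3 -c "
from h import *
plan((.477,.022,.009),175.3,n=4)"
```

```text
now [0.4815 0.0236 0.0756] d [-0.0045 -0.0016 -0.0666] turn [-0.25  0.1  -0.34] F [-0.7 -0.3  0.1] w 0.0851 t 3.25
need 1.7
[[[0.0011,-0.0004,0.0166],[-0.06,0.02,-0.08]],[[0.0011,-0.0004,0.0166],[-0.06,0.02,-0.08]],[[0.0011,-0.0005,0.0166],[-0.06,0.02,-0.08]],[[0.0011,-0.0005,0.0166],[-0.06,0.02,-0.08]]]
```

Emit:
{"api": "drive_tool", "payload": {"deltas": [[[0.001,0,0.016],[0,0,0]],[[0.001,0,0.016],[0,0,0]],[[0.001,0,0.016],[0,0,0]],[[0.001,0,0.013],[0,0,0]],[[0,0,0],[0,0,0]]]}}

```text
t: 3.67
tcp_pos: [0.4824, 0.0264, 0.0177]
eef_rot: [0.133, 3.125, -0.003]
wrist_force: [-0.5, -0.1, -0.5]
gripper_width: 0.0853
```

```bash
python3 -c "
from h import *
plan((.477,.022,.009),175.3,n=2)"
```

```text
now [0.4824 0.0264 0.0177] d [-0.0054 -0.0044 -0.0087] turn [-0.09  0.81 -0.17] F [-0.5 -0.1 -0.5] w 0.0853 t 3.67
need 0.3
[[[0.0026,-0.0024,0.0043],[-0.04,0.4,-0.09]],[[0.0025,-0.0024,0.0043],[-0.04,0.4,-0.09]]]
```

Emit:
{"api": "drive_tool", "payload": {"deltas": [[[0.004,-0.004,0.005],[0,0.5,0]],[[0.004,-0.001,0.003],[0,0.4,0]],[[0,0,0.001],[0,0,0]]]}}

```text
t: 3.92
tcp_pos: [0.4751, 0.0227, 0.0103]
eef_rot: [0.131, 3.138, -0.002]
wrist_force: [0.1, 0.0, -0.6]
gripper_width: 0.0857
```

Emit:
{"api": "drive_tool", "payload": {"deltas": [[[0,0,0],[0,0,0]],[[0,0,0],[0,0,0]],[[0,0,0],[0,0,0]],[[0,0,0],[0,0,0]],[[0,0,0],[0,0,0]],[[0,0,0],[0,0,0]],[[0,0,0],[0,0,0]],[[0,0,0],[0,0,0]]], "jaw": 0, "grip_force": 30}}

```text
t: 4.58
tcp_pos: [0.4765, 0.0223, 0.0126]
eef_rot: [0.134, 3.134, -0.0]
wrist_force: [-0.4, -0.7, -0.5]
gripper_width: 0.0417
```

```bash
python3 -c "
from h import *
plan((.477,.022,.10),175.3,n=4)"
```

```text
now [0.4765 0.0223 0.0126] d [ 0.0005 -0.0003  0.0874] turn [ 0.    0.29 -0.19] F [-0.4 -0.7 -0.5] w 0.0417 t 4.58
need 2.2
[[[-0.0002,-0.0001,-0.0219],[0.0,0.07,-0.05]],[[-0.0002,-0.0001,-0.0219],[0.0,0.07,-0.05]],[[-0.0002,-0.0001,-0.0219],[0.0,0.07,-0.05]],[[-0.0001,-0.0001,-0.0219],[0.0,0.07,-0.05]]]
```

Emit:
{"api": "drive_tool", "payload": {"deltas": [[[0,0,-0.02],[0,0,0]],[[0,0,-0.025],[0,0,0]],[[0,0,-0.025],[0,0,0]],[[0,0,-0.02],[0,0,0]],[[0,0,0],[0,0,0]]]}}

```text
t: 5.0
tcp_pos: [0.4741, 0.0227, 0.1039]
eef_rot: [-0.131, -3.137, 0.002]
wrist_force: [0.6, 0.0, -1.1]
gripper_width: 0.0417
```

```bash
python3 -c "
from h import *
plan((.525,-.082,.10),175.3,n=5)"
```

```text
now [0.4741 0.0227 0.1039] d [ 0.0509 -0.1047 -0.0039] turn [-0.07 -0.12 -0.08] F [ 0.6  0.  -1.1] w 0.0417 t 5.0
need 2.9
[[[-0.0119,-0.02,0.0008],[-0.01,-0.02,-0.02]],[[-0.0119,-0.02,0.0008],[-0.01,-0.02,-0.02]],[[-0.0119,-0.02,0.0008],[-0.01,-0.02,-0.02]],[[-0.0119,-0.02,0.0008],[-0.01,-0.02,-0.02]],[[-0.0119,-0.02,0.0008],[-0.01,-0.02,-0.02]]]
```

Emit:
{"api": "drive_tool", "payload": {"deltas": [[[0,-0.025,0],[0,0,0]],[[0,-0.03,0],[0,0,0]],[[-0.01,-0.025,0],[0,0,0]],[[-0.02,-0.013,0.001],[0,0,0]],[[-0.02,-0.009,0.001],[0,0,0]],[[-0.007,-0.006,0],[0,0,0]],[[0,0,0],[0,0,0]]]}}

```text
t: 5.58
tcp_pos: [0.5212, -0.0939, 0.0991]
eef_rot: [-0.125, -3.135, 0.002]
wrist_force: [0.3, 0.8, -0.4]
gripper_width: 0.0418
```

```bash
python3 -c "
from h import *
plan((.525,-.082,.012),175.3,n=4)"
```

```text
now [ 0.5212 -0.0939  0.0991] d [ 0.0038  0.0119 -0.0871] turn [-0.08 -0.25  0.12] F [ 0.3  0.8 -0.4] w 0.0418 t 5.58
need 2.2
[[[-0.0008,0.0031,0.0218],[-0.02,-0.06,0.03]],[[-0.0008,0.0031,0.0218],[-0.02,-0.06,0.03]],[[-0.0008,0.0031,0.0218],[-0.02,-0.06,0.03]],[[-0.0007,0.003,0.0218],[-0.02,-0.06,0.03]]]
```

Emit:
{"api": "drive_tool", "payload": {"deltas": [[[0,0.003,0.021],[0,0,0]],[[0,0.004,0.021],[0,0,0]],[[0,0.004,0.021],[0,0,0]],[[0,0.001,0.021],[0,0,0]],[[0,0,0.001],[0,0,0]]]}}

```text
t: 6.0
tcp_pos: [0.5188, -0.0784, 0.0107]
eef_rot: [-0.123, -3.133, -0.001]
wrist_force: [-1.6, 0.0, -1.5]
gripper_width: 0.0416
```

Emit:
{"api": "drive_tool", "payload": {"deltas": [[[0,0,0.003],[0,0,0]],[[0,0,0.002],[0,0,0]],[[0,0,0],[0,0,0]]]}}

```text
t: 6.25
tcp_pos: [0.516, -0.0756, 0.0054]
eef_rot: [-0.116, -3.13, -0.002]
wrist_force: [-1.1, 0.5, -0.5]
gripper_width: 0.0418
```

```bash
python3 -c "
from h import *
plan((.525,-.082,.005),175.3,n=1)"
```

```text
now [ 0.516  -0.0756  0.0054] d [ 0.009  -0.0064 -0.0004] turn [ 0.06 -0.56  0.45] F [-1.1  0.5 -0.5] w 0.0418 t 6.25
need 0.3
[[[-0.0094,-0.0058,0.0003],[0.06,-0.56,0.45]]]
```

Emit:
{"api": "drive_tool", "payload": {"deltas": [[[-0.002,-0.002,0.001],[0,-0.5,0]],[[0,0,0.001],[0,0,0]],[[0,0,0],[0,0,0]]]}}

```text
t: 6.5
tcp_pos: [0.5193, -0.0778, 0.0056]
eef_rot: [0.117, 3.136, 0.002]
wrist_force: [0.1, 0.7, -0.7]
gripper_width: 0.0415
```

Emit:
{"api": "drive_tool", "payload": {"deltas": [[[0,0,0.002],[0,0,0]],[[0,0,0.001],[0,0,0]],[[0,0,0],[0,0,0]]]}}

```text
t: 6.75
tcp_pos: [0.5203, -0.0783, 0.0045]
eef_rot: [0.118, 3.133, 0.0]
wrist_force: [-0.3, 0.2, -0.3]
gripper_width: 0.0415
```

Emit:
{"api": "drive_tool", "payload": {"deltas": [[[0,0,0.002],[0,0,0]],[[0,0,0.001],[0,0,0]],[[0,0,0],[0,0,0]]]}}

```text
t: 7.0
tcp_pos: [0.5209, -0.0784, 0.0047]
eef_rot: [0.118, 3.13, -0.004]
wrist_force: [0.4, 0.0, -0.7]
gripper_width: 0.0421
```

Emit:
{"api": "drive_tool", "payload": {"deltas": [[[0,0,0],[0,0,0]],[[0,0,0],[0,0,0]],[[0,0,0],[0,0,0]],[[0,0,0],[0,0,0]],[[0,0,0],[0,0,0]],[[0,0,0],[0,0,0]]], "jaw": 1}}

```text
t: 7.5
tcp_pos: [0.5218, -0.079, 0.0043]
eef_rot: [0.12, 3.129, -0.004]
wrist_force: [0.1, -0.4, -0.6]
gripper_width: 0.0856
```

Emit:
{"api": "drive_tool", "payload": {"deltas": [[[0,0,-0.015],[0,0,0]],[[0,0,-0.025],[0,0,0]],[[0,0,-0.035],[0,0,0]],[[0,0,-0.035],[0,0,0]],[[0,0,-0.035],[0,0,0]],[[0,0,-0.02],[0,0,0]],[[0,0,0],[0,0,0]]]}}

```text
t: 8.08
tcp_pos: [0.5182, -0.0777, 0.1731]
eef_rot: [0.117, 3.138, -0.001]
wrist_force: [0.2, 0.1, 0.5]
gripper_width: 0.0855
```

```bash
python3 -c "
from h import *
plan((.488,-.211,.16),112.3)"
```

```text
now [ 0.5182 -0.0777  0.1731] d [-0.0302 -0.1333 -0.0131] turn [-1.000e-02  8.000e-02  6.341e+01] F [0.2 0.1 0.5] w 0.0855 t 8.08
need 9.2
[[[0.002,-0.0135,0.0013],[-0.0,0.01,6.34]],[[0.0005,-0.0137,0.0013],[-0.0,0.01,6.34]],[[-0.001,-0.0136,0.0013],[-0.0,0.01,6.34]],[[-0.0025,-0.0134,0.0013],[-0.0,0.01,6.34]],[[-0.004,-0.0131,0.0013],[-0.0,0.01,6.34]],[[-0.0054,-0.0126,0.0013],[-0.0,0.01,6.34]],[[-0.0067,-0.0119,0.0013],[-0.0,0.01,6.34]],[[-0.008,-0.0111,0.0013],[-0.0,0.01,6.34]],[[-0.0092,-0.0101,0.0013],[-0.0,0.01,6.34]],[[-0.0102,-0.009,0.0013],[-0.0,0.01,6.34]]]
```

Emit:
{"api": "drive_tool", "payload": {"deltas": [[[0.002,-0.014,0.001],[0,0,6.3]],[[0.001,-0.014,0.001],[0,0,6.3]],[[-0.001,-0.014,0.001],[0,0,6.3]],[[-0.003,-0.013,0.001],[0,0,6.3]],[[-0.004,-0.013,0.001],[0,0,6.3]],[[-0.005,-0.013,0.001],[0,0,6.3]],[[-0.007,-0.012,0.001],[0,0,6.3]],[[-0.008,-0.011,0.001],[0,0,6.3]]]}}

```text
t: 8.75
tcp_pos: [0.4904, -0.1857, 0.1623]
eef_rot: [1.49, 2.765, 0.004]
wrist_force: [-0.9, -0.7, 0.5]
gripper_width: 0.0854
```

Emit:
{"api": "drive_tool", "payload": {"deltas": [[[-0.009,-0.01,0.001],[0,0,6.3]],[[-0.01,-0.009,0.001],[0,0,6.3]],[[0,0,0],[0,0,0]]]}}

```text
t: 9.0
tcp_pos: [0.4794, -0.2159, 0.157]
eef_rot: [-1.805, -2.565, 0.003]
wrist_force: [-1.1, 0.2, 0.8]
gripper_width: 0.0854
```

```bash
python3 - <<'E'
from h import *
s,p,i=snap("wrist","w3")
V=i.max(2)
b=(V<70).astype(np.uint8)*255;b[255:]=0
b=cv2.morphologyEx(b,cv2.MORPH_OPEN,np.ones((3,3)))
u0=proj(p,(.488,-.211,.03));print(u0)
for c in cv2.findContours(b,cv2.RETR_EXTERNAL,cv2.CHAIN_APPROX_NONE)[0]:
    if cv2.contourArea(c)>2500:
        r=cv2.minAreaRect(c);B=np.array([onz(p,u,.03)[:2] for u in cv2.boxPoints(r)]);print(r,B.round(4).tolist(),B.mean(0))
plan((.488,-.211,.06),112.3)
E
```

```text
[292.11655573 190.10973222]
((293.0, 186.5), (109.0, 62.0), 90.0) [[0.4413, -0.1671], [0.4969, -0.1472], [0.5392, -0.252], [0.4771, -0.2743]] [ 0.48863077 -0.21016215]
((25.8343563079834, 99.52438354492188), (66.17144012451172, 206.16294860839844), 5.453918933868408) [[0.1938, -0.3263], [0.2, -0.1332], [0.2529, -0.1191], [0.2581, -0.3104]] [ 0.22620644 -0.2222554 ]
now [ 0.4799 -0.2142  0.157 ] d [ 0.0081  0.0032 -0.097 ] turn [-0.2  -0.22 -2.28] F [-0.6  0.6 -0.4] w 0.0852 t 9.05
need 2.4
[[[-0.0001,0.003,0.0323],[-0.07,-0.07,-0.76]],[[-0.0001,0.003,0.0323],[-0.07,-0.07,-0.76]],[[-0.0001,0.0029,0.0323],[-0.07,-0.07,-0.76]]]
```

View pics/w3.png

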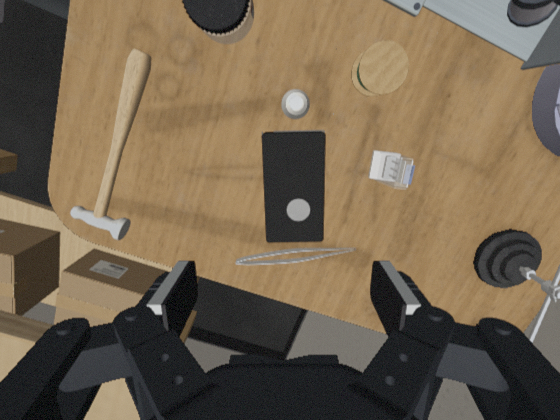

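The spool stands upright on bare worktop at pixel (383,68). The block at (293,187) is nearly aligned with the tool, centred at about (0.4886,-0.2105) with its long axis at about 111°.

Emit:
{"api": "drive_tool", "payload": {"deltas": [[[0,0.004,0.03],[0,0,-0.4]],[[0,0.004,0.03],[0,0,-0.4]],[[0,0.003,0.03],[0,0,-0.3]],[[0,0,0],[0,0,0]]]}}

```text
t: 9.38
tcp_pos: [0.4938, -0.207, 0.0653]
eef_rot: [1.757, 2.604, 0.005]
wrist_force: [-0.9, -0.7, 0.3]
gripper_width: 0.0853
```

```bash
python3 -c "
from h import *
plan((.4885,-.2105,.06),111,n=1)"
```

```text
now [ 0.4938 -0.207   0.0653] d [-0.0053 -0.0035 -0.0053] turn [ 0.17 -0.1   0.98] F [-0.9 -0.7  0.3] w 0.0853 t 9.38
need 0.2
[[[-0.0013,-0.0063,0.0053],[0.17,-0.1,0.98]]]
```

Emit:
{"api": "drive_tool", "payload": {"deltas": [[[-0.001,-0.006,0.005],[0.2,0,0.9]],[[0,0,0],[0,0,0]]]}}

```text
t: 9.55
tcp_pos: [0.4881, -0.2076, 0.0594]
eef_rot: [-1.768, -2.59, -0.002]
wrist_force: [-0.7, -0.3, 1.0]
gripper_width: 0.0857
```

```bash
python3 -c "
from h import *
plan((.4885,-.2105,.002),111,n=4)"
```

```text
now [ 0.4881 -0.2076  0.0594] d [ 0.0004 -0.0029 -0.0574] turn [-0.13 -0.29  0.37] F [-0.7 -0.3  1. ] w 0.0857 t 9.55
need 1.4
[[[-0.0008,-0.0001,0.0144],[-0.03,-0.07,0.09]],[[-0.0008,-0.0002,0.0144],[-0.03,-0.07,0.09]],[[-0.0008,-0.0002,0.0144],[-0.03,-0.07,0.09]],[[-0.0007,-0.0002,0.0144],[-0.03,-0.07,0.09]]]
```

Emit:
{"api": "drive_tool", "payload": {"deltas": [[[-0.001,0,0.014],[0,0,0.1]],[[-0.001,0,0.014],[0,0,0.1]],[[-0.001,0,0.014],[0,0,0.1]],[[-0.001,0,0.013],[0,0,0.1]],[[0,0,0],[0,0,0]]]}}

```text
t: 9.97
tcp_pos: [0.4944, -0.2118, 0.0105]
eef_rot: [1.772, 2.586, 0.008]
wrist_force: [0.6, -0.7, -0.4]
gripper_width: 0.0856
```

```bash
python3 -c "
from h import *
plan((.4885,-.2105,.002),111,n=1)"
```

```text
now [ 0.4944 -0.2118  0.0105] d [-0.0059  0.0013 -0.0085] turn [0.47 0.15 0.16] F [ 0.6 -0.7 -0.4] w 0.0856 t 9.97
need 0.3
[[[0.0033,-0.0051,0.0085],[0.47,0.15,0.16]]]
```

Emit:
{"api": "drive_tool", "payload": {"deltas": [[[0.002,-0.005,0.003],[0.4,0.1,0]],[[0.001,0,0.004],[0,0,0]],[[0,0,0],[0,0,0]]]}}

```text
t: 10.22
tcp_pos: [0.4902, -0.2112, 0.0067]
eef_rot: [1.772, 2.587, 0.003]
wrist_force: [-0.0, 0.3, 1.4]
gripper_width: 0.0855
```

Emit:
{"api": "drive_tool", "payload": {"deltas": [[[0,0,0],[0,0,0]],[[0,0,0],[0,0,0]],[[0,0,0],[0,0,0]],[[0,0,0],[0,0,0]],[[0,0,0],[0,0,0]],[[0,0,0],[0,0,0]]], "jaw": 0, "grip_force": 40}}

```text
t: 10.72
tcp_pos: [0.4916, -0.2117, 0.0094]
eef_rot: [1.769, 2.584, 0.004]
wrist_force: [0.4, 0.5, -0.5]
gripper_width: 0.0122
```

```bash
python3 -c "
from h import *
plan((.4885,-.2105,.12),111,n=5)"
```

```text
now [ 0.4916 -0.2117  0.0094] d [-0.0031  0.0012  0.1106] turn [0.46 0.39 0.2 ] F [ 0.4  0.5 -0.5] w 0.0122 t 10.72
need 2.8
[[[0.0003,-0.0003,-0.0221],[0.09,0.08,0.04]],[[0.0003,-0.0003,-0.0221],[0.09,0.08,0.04]],[[0.0004,-0.0004,-0.0221],[0.09,0.08,0.04]],[[0.0004,-0.0004,-0.0221],[0.09,0.08,0.04]],[[0.0004,-0.0004,-0.0221],[0.09,0.08,0.04]]]
```

The fingers closed to 12 mm, so something went wrong. I'll look.

```bash
python3 - <<'E'
from h import *
s,p,i=snap("wrist","w4");s,_,a=snap("scene","s4");_,_,b=snap("side","d4")
print(s["gripper_width"],s["tcp_pos"])
a=cv2.resize(a[200:400,230:460],(400,348));b=cv2.resize(b[120:270,230:400],(400,353))
o=np.zeros((600,800,3),np.uint8);o[:348-100,:400]=a[:248];o[:248,400:]=b[:248]
w=cv2.resize(i,(467,350));o[250:600,:467]=w
cv2.imwrite("pics/c4.png",o)
E
```

```text
0.004754335236515065 [ 0.49158305 -0.21168745  0.00936427]
```

View pics/c4.png

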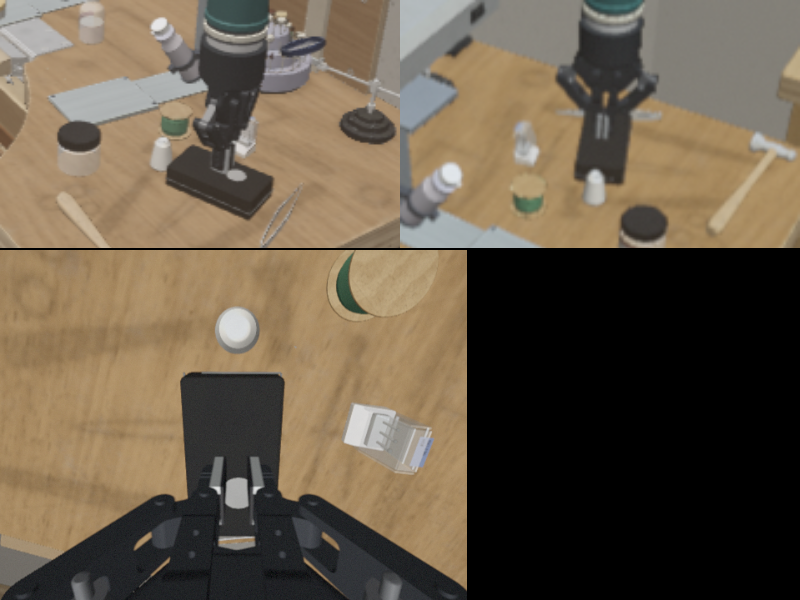

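```bash
python3 - <<'E'
from h import *
p=camera_params("scene");d=camera_params("side")
for z in(.009,.03,.04): print(z,proj(p,(.4916,-.2117,z)),proj(d,(.4916,-.2117,z)))
a=cv2.imread("pics/s4.png")[240:340,310:410];b=cv2.imread("pics/d4.png")[140:220,270:350]
cv2.imwrite("pics/c5.png",np.hstack([cv2.resize(a,(400,400),interpolation=cv2.INTER_CUBIC),cv2.resize(b,(400,400),interpolation=cv2.INTER_CUBIC)]))
s=read_state();print(s["effort"].round(2),s["wrist_force"],s["moment"])
E
```

```text
0.009 [357.18313691 305.93203699] [315.0829132  183.28193715]
0.03 [358.07767272 297.75549139] [315.45560878 177.81777255]
0.04 [358.50894837 293.81339653] [315.63572689 175.17702491]
[ 1.000e-02 -4.695e+01 -2.210e+00 -7.820e+00  1.000e-02 -3.000e-02
  0.000e+00] [-0.26327731  0.10065938  0.25258314] [-0.01808742 -0.01379031 -0.00468153]
```

View pics/c5.png

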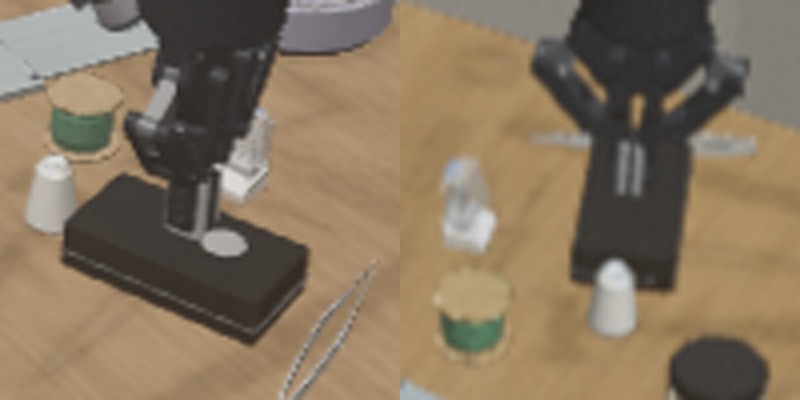

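Emit:
{"api": "drive_tool", "payload": {"deltas": [[[0,0,0.003],[0,0,0]],[[0,0,0.003],[0,0,0]]]}}

```text
t: 11.03
tcp_pos: [0.4918, -0.2119, 0.0062]
eef_rot: [1.769, 2.583, 0.001]
wrist_force: [-11.6, 5.0, 64.2]
gripper_width: 0.0
```

Emit:
{"api": "drive_tool", "payload": {"deltas": [[[0,0,-0.01],[0,0,0]],[[0,0,-0.02],[0,0,0]],[[0,0,-0.02],[0,0,0]],[[0,0,0],[0,0,0]],[[0,0,0],[0,0,0]],[[0,0,0],[0,0,0]]], "jaw": 1}}

```text
t: 11.53
tcp_pos: [0.4917, -0.211, 0.0586]
eef_rot: [1.766, 2.583, -0.0]
wrist_force: [0.2, -0.1, -0.3]
gripper_width: 0.0723
```

```bash
python3 - <<'E'
from h import *
s,p,i=snap("wrist","w6")
V=i.max(2);b=(V<70).astype(np.uint8)*255
for y in range(150,256,15):
    x=np.where(b[y,200:370])[0]
    if len(x): print(y,x.min()+200,x.max()+200,onz(p,(x.min()+199.5,y),.03).round(4)[:2],onz(p,(x.max()+200.5,y),.03).round(4)[:2])
plan((.4885,-.2105,.002),111,n=4)
q=camera_params("wrist");r=R.from_rotvec(s["eef_rot"])
print("cam in tool",r.inv().apply(q["position"]-s["tcp_pos"]))
print(r.inv().apply(np.array([ 0.28946669, -0.66841248,  0.37266479])-[ 0.21455163, -0.69158579,  0.20651094]))
E
```

```text
150 232 325 [ 0.4428 -0.1728] [ 0.4991 -0.151 ]
165 233 324 [ 0.4464 -0.1817] [ 0.5024 -0.1601]
180 233 323 [ 0.4496 -0.1913] [ 0.5058 -0.1696]
195 234 323 [ 0.4534 -0.2008] [ 0.51  -0.179]
210 235 322 [ 0.4574 -0.2107] [ 0.5136 -0.1891]
225 236 321 [ 0.4615 -0.221 ] [ 0.5174 -0.1995]
240 236 320 [ 0.4651 -0.2318] [ 0.5213 -0.2102]
255 237 320 [ 0.4695 -0.2427] [ 0.526  -0.2211]
now [ 0.4913 -0.2109  0.0583] d [-0.0028  0.0004 -0.0563] turn [0.34 0.54 0.27] F [ 0.7  0.2 -0.2] w 0.079 t 11.58
need 1.4
[[[0.0005,-0.0007,0.0141],[0.09,0.13,0.07]],[[0.0005,-0.0007,0.0141],[0.09,0.13,0.07]],[[0.0004,-0.0007,0.0141],[0.09,0.13,0.07]],[[0.0004,-0.0006,0.0141],[0.09,0.13,0.07]]]
cam in tool [ 0.0776047   0.00101065 -0.16572251]
[-0.00723576  0.0793386  -0.16555785]
```

Emit:
{"api": "drive_tool", "payload": {"deltas": [[[0.0,-0.001,0.015],[0.1,0.1,0]],[[0.0,-0.001,0.015],[0.1,0.1,0]],[[0.0,-0.001,0.015],[0.1,0.1,0]],[[0,-0.001,0.01],[0,0.1,0]],[[0,0,0],[0,0,0]]]}}

```text
t: 12.0
tcp_pos: [0.4864, -0.2124, -0.0022]
eef_rot: [-1.772, -2.592, 0.003]
wrist_force: [0.3, -0.5, -0.3]
gripper_width: 0.0853
```

Emit:
{"api": "drive_tool", "payload": {"deltas": [[[0,-0.001,0.006],[0,0,0]],[[0,0,0.003],[0,0,0]],[[0,0,0],[0,0,0]]]}}

```text
t: 12.25
tcp_pos: [0.4845, -0.2123, -0.0131]
eef_rot: [-1.77, -2.59, 0.004]
wrist_force: [0.2, 0.3, 0.7]
gripper_width: 0.0852
```

Emit:
{"api": "drive_tool", "payload": {"deltas": [[[0,0.004,0.003],[0,0,0]],[[0,0.001,0.003],[0,0,0]],[[0,0,0.001],[0,0,0]]]}}

```text
t: 12.5
tcp_pos: [0.4904, -0.2106, -0.0197]
eef_rot: [-1.772, -2.592, 0.003]
wrist_force: [-0.0, -0.2, 0.4]
gripper_width: 0.0854
```

Emit:
{"api": "drive_tool", "payload": {"deltas": [[[0,0,0],[0,0,0]],[[0,0,0],[0,0,0]],[[0,0,0],[0,0,0]],[[0,0,0],[0,0,0]],[[0,0,0],[0,0,0]],[[0,0,0],[0,0,0]]], "jaw": 0, "grip_force": 40}}

```text
t: 13.0
tcp_pos: [0.4911, -0.2107, -0.0189]
eef_rot: [-1.772, -2.593, 0.003]
wrist_force: [0.1, 0.4, -0.7]
gripper_width: 0.0612
```

Emit:
{"api": "drive_tool", "payload": {"deltas": [[[0,0,-0.015],[0,0,0]],[[0,0,-0.025],[0,0,0]],[[0,0,-0.03],[0,0,0]],[[0,0,-0.03],[0,0,0]],[[0,0,-0.015],[0,0,0]],[[0,0,0],[0,0,0]]]}}

```text
t: 13.5
tcp_pos: [0.4889, -0.2097, 0.0983]
eef_rot: [-1.767, -2.588, 0.006]
wrist_force: [0.3, -0.3, -1.3]
gripper_width: 0.0611
```

```bash
python3 - <<'E'
from h import *
s,p,i=snap("wrist","w7")
V=i.max(2);b=(V<70).astype(np.uint8)*255
zt=s["tcp_pos"][2]+.0189+.03
for y in range(90,200,10):
    x=np.where(b[y,180:390])[0]
    if len(x): print(y,x.min()+180,x.max()+180)
col=[np.where(b[60:230,x])[0].min()+60 for x in range(255,305,8)];print(col)
q=[R.from_rotvec(s["eef_rot"]).inv().apply(onz(p,(x,c),zt)-s["tcp_pos"]).round(4) for x,c in zip(range(255,305,8),col)];print(q)
plan((.475,.026,.10),175.3)
E
```

```text
160 218 349
170 208 359
180 209 358
190 209 357
[np.int64(159), np.int64(159), np.int64(159), np.int64(159), np.int64(159), np.int64(159), np.int64(159)]
[array([ 0.0595, -0.0098, -0.0486]), array([ 0.0595, -0.0067, -0.0486]), array([ 0.0595, -0.0035, -0.0486]), array([ 0.0595, -0.0004, -0.0487]), array([ 0.0595,  0.0027, -0.0487]), array([ 0.0595,  0.0059, -0.0487]), array([ 0.0595,  0.009 , -0.0487])]
now [ 0.4884 -0.2096  0.0972] d [-0.0134  0.2356  0.0028] turn [ -0.28  -0.52 -63.96] F [ 1.2  0.3 -1.5] w 0.061 t 13.55
need 9.3
[[[0.0224,0.0073,-0.0002],[-0.03,-0.05,-6.4]],[[0.0215,0.0098,-0.0003],[-0.03,-0.05,-6.4]],[[0.0203,0.0121,-0.0003],[-0.03,-0.05,-6.4]],[[0.0188,0.0143,-0.0003],[-0.03,-0.05,-6.4]],[[0.0171,0.0163,-0.0003],[-0.03,-0.05,-6.4]],[[0.0152,0.0181,-0.0003],[-0.03,-0.05,-6.4]],[[0.013,0.0197,-0.0003],[-0.03,-0.05,-6.4]],[[0.0108,0.021,-0.0003],[-0.03,-0.05,-6.4]],[[0.0084,0.0221,-0.0003],[-0.03,-0.05,-6.4]],[[0.0059,0.0229,-0.0003],[-0.03,-0.05,-6.4]]]
```

Emit:
{"api": "drive_tool", "payload": {"deltas": [[[0.022,0.007,0],[0,0,-6.4]],[[0.021,0.01,0],[0,0,-6.4]],[[0.02,0.012,0],[0,0,-6.4]],[[0.019,0.014,0],[0,0,-6.4]],[[0.017,0.016,0],[0,0,-6.4]],[[0.015,0.018,0],[0,0,-6.4]],[[0.013,0.02,0],[0,0,-6.4]],[[0.011,0.021,0],[0,0,-6.4]]]}}

```text
t: 14.22
tcp_pos: [0.4685, -0.0238, 0.0872]
eef_rot: [-0.434, -3.088, 0.006]
wrist_force: [0.6, -0.9, -0.1]
gripper_width: 0.0612
```

Emit:
{"api": "drive_tool", "payload": {"deltas": [[[0.008,0.022,0],[0,0,-6.4]],[[0.006,0.023,0],[0,0,-6.4]],[[0,0,0],[0,0,0]]]}}

```text
t: 14.47
tcp_pos: [0.4608, 0.031, 0.0834]
eef_rot: [-0.052, -3.111, -0.007]
wrist_force: [-0.7, 0.3, -1.1]
gripper_width: 0.0611
```

```bash
python3 -c "
from h import *
plan((.480,.024,.05),175.34,n=3)"
```

```text
now [0.4608 0.031  0.0834] d [ 0.0192 -0.007  -0.0334] turn [ 0.2  -1.73  2.74] F [-0.7  0.3 -1.1] w 0.0611 t 14.47
need 1.0
[[[-0.0068,-0.0022,0.0109],[0.07,-0.58,0.91]],[[-0.0067,-0.002,0.011],[0.07,-0.58,0.91]],[[-0.0067,-0.0019,0.0111],[0.07,-0.58,0.91]]]
```

Emit:
{"api": "drive_tool", "payload": {"deltas": [[[-0.005,-0.002,0.01],[0,-0.6,0.9]],[[-0.006,-0.002,0.01],[0,-0.6,0.9]],[[-0.006,-0.002,0.01],[0,-0.5,0.9]],[[0,0,0],[0,0,0]]]}}

```text
t: 14.8
tcp_pos: [0.4733, 0.0258, 0.0472]
eef_rot: [-0.125, -3.131, -0.008]
wrist_force: [-0.2, -0.9, -1.5]
gripper_width: 0.0612
```

```bash
python3 - <<'E'
from h import *
s,p,i=snap("wrist","w8")
plan((.480,.024,.01),175.34,n=3)
V=i.max(2);H=cv2.cvtColor(i,cv2.COLOR_BGR2HSV)
m=((i[...,0].astype(int)>i[...,2]+2)&(V>100)).astype(np.uint8)*255
for y in range(60,200,12):
    x=np.where(m[y,150:420])[0]+150
    if len(x)>20: print(y,x.min(),x.max(),onz(p,(x.min()-.5,y),.008)[:2].round(4),onz(p,(x.max()+.5,y),.008)[:2].round(4))
E
```

```text
now [0.4727 0.0259 0.0477] d [ 0.0073 -0.0019 -0.0377] turn [ 0.28 -0.53  0.14] F [ 0.4  0.  -1.4] w 0.0613 t 14.85
need 1.0
[[[-0.0026,-0.0005,0.0125],[0.09,-0.18,0.05]],[[-0.0025,-0.0005,0.0125],[0.09,-0.18,0.05]],[[-0.0025,-0.0005,0.0126],[0.09,-0.18,0.05]]]
144 220 353 [ 0.4148 -0.0119] [0.4222 0.0784]
156 222 351 [ 0.423  -0.0117] [0.4302 0.077 ]
```

View pics/w8.png

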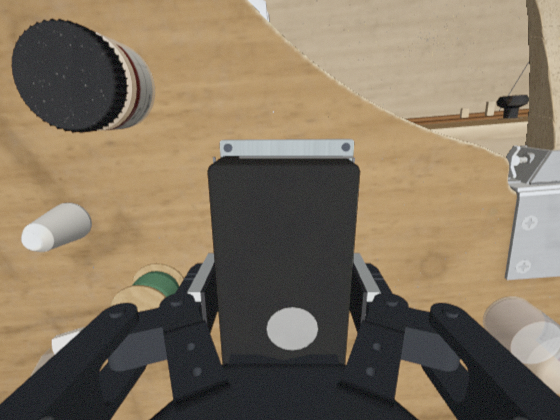

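The block is held square. The pad's front edge shows at row ~140 and its midline is about 2 mm left of the block's. The jar, cone and spool are clear. I'll correct and lower.

Emit:
{"api": "drive_tool", "payload": {"deltas": [[[-0.003,0.001,0.012],[0.1,-0.2,0]],[[-0.003,0.001,0.012],[0.1,-0.2,0]],[[-0.003,0.001,0.012],[0.1,-0.2,0]],[[0,0,0],[0,0,0]]]}}

```text
t: 15.18
tcp_pos: [0.4801, 0.027, 0.0096]
eef_rot: [-0.127, -3.137, 0.002]
wrist_force: [-0.2, 0.7, -0.8]
gripper_width: 0.0618
```

```bash
cat > m.py <<'E'
from h import *
import sys
s,p,i=snap("wrist",sys.argv[1]);V=i.max(2)
dz=s["tcp_pos"][2]+.0189
zt=dz+.03 if len(sys.argv)<3 else .038
inv=R.from_rotvec(s["eef_rot"]).inv()
m=((i[...,0].astype(int)>i[...,2]+2)&(V>100)).astype(np.uint8);b=(V<62)
T=lambda u,z:inv.apply(onz(p,u,z)-s["tcp_pos"])[:2]
for y in range(110,235,5):
    x=np.where(m[y,140:440])[0]+140;k=np.where(b[y,180:390])[0]+180
    print(y,("pad",x.min(),x.max(),((T((x.min()-.5,y),.008)+T((x.max()+.5,y),.008))/2).round(4)) if len(x)>8 else "",("blk",k.min(),k.max(),((T((k.min()-.5,y),zt)+T((k.max()+.5,y),zt))/2).round(4)) if len(k)>60 else "")
c=[np.where(m[100:,x])[0].min()+99.5 for x in range(260,310,6)];d=[np.where(b[100:,x])[0].min()+99.5 for x in range(260,310,6)]
print("pad front",c,T((285,np.median(c)),.008),"block front",d,T((285,np.median(d)),zt))
plan((.481,.0275,-.010),175.34,n=2)
E
python3 m.py w9
```

```text
110  
115  
120  
125  
130  
135 ('pad', np.int64(203), np.int64(366), array([0.0636, 0.0013])) 
140 ('pad', np.int64(203), np.int64(366), array([0.0609, 0.0013])) 
145 ('pad', np.int64(203), np.int64(365), array([0.0582, 0.001 ])) 
150 ('pad', np.int64(204), np.int64(365), array([0.0555, 0.0013])) 
155 ('pad', np.int64(204), np.int64(365), array([0.0527, 0.0013])) 
160 ('pad', np.int64(205), np.int64(364), array([0.0499, 0.0013])) ('blk', np.int64(218), np.int64(348), array([0.0578, 0.0006]))
165 ('pad', np.int64(205), np.int64(364), array([0.0471, 0.0013])) ('blk', np.int64(211), np.int64(355), array([0.0559, 0.0006]))
170  ('blk', np.int64(208), np.int64(358), array([0.0539, 0.0006]))
175  ('blk', np.int64(208), np.int64(358), array([0.0519, 0.0006]))
180  ('blk', np.int64(209), np.int64(358), array([0.0498, 0.0008]))
185  ('blk', np.int64(209), np.int64(357), array([0.0478, 0.0006]))
190  ('blk', np.int64(210), np.int64(357), array([0.0457, 0.0008]))
195  ('blk', np.int64(210), np.int64(356), array([0.0436, 0.0005]))
200  ('blk', np.int64(210), np.int64(356), array([0.0415, 0.00
[... 342 characters left out ...]
]))
230  ('blk', np.int64(213), np.int64(354), array([0.0283, 0.0007]))
pad front [np.float64(132.5), np.float64(132.5), np.float64(132.5), np.float64(132.5), np.float64(132.5), np.float64(132.5), np.float64(132.5), np.float64(132.5), np.float64(132.5)] [0.06492379 0.00160056] block front [np.float64(158.5), np.float64(158.5), np.float64(158.5), np.float64(158.5), np.float64(158.5), np.float64(158.5), np.float64(158.5), np.float64(158.5), np.float64(158.5)] [0.05842884 0.00136282]
now [0.48   0.0268 0.0103] d [ 0.001   0.0007 -0.0203] turn [-0.08 -0.12  0.  ] F [-0.7 -0.2 -1.3] w 0.0613 t 15.23
need 0.5
[[[-0.0005,0.0004,0.0101],[-0.04,-0.06,0.0]],[[-0.0005,0.0004,0.0101],[-0.04,-0.06,0.0]]]
```

Alignment is within 1 mm. I'll lower it onto the pad.

Emit:
{"api": "drive_tool", "payload": {"deltas": [[[0,0.001,0.007],[0,0,0]],[[0,0,0.006],[0,0,0]],[[0,0,0.003],[0,0,0]],[[0,0,0],[0,0,0]]]}}

```text
t: 15.57
tcp_pos: [0.48, 0.0274, -0.0057]
eef_rot: [-0.13, -3.137, 0.001]
wrist_force: [-0.2, -0.2, -0.7]
gripper_width: 0.0612
```

```bash
python3 m.py w10 | tail -5
```

```text
230 ('pad', np.int64(203), np.int64(366), array([0.014 , 0.0012])) ('blk', np.int64(213), np.int64(354), array([0.0284, 0.0007]))
pad front [np.float64(135.5), np.float64(135.5), np.float64(135.5), np.float64(135.5), np.float64(135.5), np.float64(134.5), np.float64(134.5), np.float64(134.5), np.float64(134.5)] [0.06453654 0.00150934] block front [np.float64(158.5), np.float64(158.5), np.float64(158.5), np.float64(158.5), np.float64(158.5), np.float64(158.5), np.float64(158.5), np.float64(158.5), np.float64(158.5)] [0.05846553 0.00134513]
now [ 0.48    0.0274 -0.0055] d [ 0.001   0.0001 -0.0045] turn [-0.06 -0.07 -0.07] F [-0.3  0.1 -1.1] w 0.0612 t 15.62
need 0.1
[[[-0.0005,0.0001,0.0023],[-0.03,-0.04,-0.04]],[[-0.0005,0.0001,0.0023],[-0.03,-0.04,-0.04]]]
```

Emit:
{"api": "drive_tool", "payload": {"deltas": [[[0,0,0.003],[0,0,0]],[[0,0,0.002],[0,0,0]],[[0,0,0],[0,0,0]]]}}

```text
t: 15.87
tcp_pos: [0.4804, 0.0273, -0.0103]
eef_rot: [-0.13, -3.139, 0.001]
wrist_force: [-0.4, 0.2, -1.4]
gripper_width: 0.0608
```

Emit:
{"api": "drive_tool", "payload": {"deltas": [[[0,0,0.001],[0,0,0]],[[0,0,0],[0,0,0]]]}}

```text
t: 16.03
tcp_pos: [0.4806, 0.0274, -0.0112]
eef_rot: [0.13, 3.138, -0.001]
wrist_force: [0.8, 0.2, -0.4]
gripper_width: 0.0615
```

Emit:
{"api": "drive_tool", "payload": {"deltas": [[[0,0,0.001],[0,0,0]],[[0,0,0],[0,0,0]]]}}

```text
t: 16.2
tcp_pos: [0.4808, 0.0274, -0.0109]
eef_rot: [0.129, 3.137, -0.003]
wrist_force: [0.3, 0.3, -0.4]
gripper_width: 0.0613
```

Contact: the descent has stopped. Release and lift straight up.

Emit:
{"api": "drive_tool", "payload": {"deltas": [[[0,0,0],[0,0,0]],[[0,0,0],[0,0,0]],[[0,0,0],[0,0,0]],[[0,0,0],[0,0,0]],[[0,0,0],[0,0,0]]], "jaw": 1}}

```text
t: 16.62
tcp_pos: [0.4815, 0.0277, -0.0106]
eef_rot: [0.129, 3.136, -0.002]
wrist_force: [-0.9, 0.5, -0.1]
gripper_width: 0.0853
```

Emit:
{"api": "drive_tool", "payload": {"deltas": [[[0,0,-0.01],[0,0,0]],[[0,0,-0.02],[0,0,0]],[[0,0,-0.03],[0,0,0]],[[0,0,-0.035],[0,0,0]],[[0.02,0,-0.035],[0,0,0]],[[0.03,0,-0.035],[0,0,0]],[[0.02,0,-0.01],[0,0,0]],[[0,0,0],[0,0,0]]]}}

```text
t: 17.28
tcp_pos: [0.4113, 0.0342, 0.1665]
eef_rot: [-0.13, -3.135, 0.003]
wrist_force: [0.3, -0.1, -0.6]
gripper_width: 0.0854
```

```bash
python3 - <<'E'
from h import *
s,p,i=snap("wrist","w11")
V=i.max(2);m=((i[...,0].astype(int)>i[...,2]+2)&(V>100)).astype(np.uint8);b=(V<62)
a=np.radians(-4.66);ex=np.array([np.cos(a),np.sin(a)]);ey=np.array([-ex[1],ex[0]])
T=lambda u,z:(lambda w:np.array([(w-[.4797,.0275])@ex,(w-[.4797,.0275])@ey]).round(4))(onz(p,u,z)[:2])
u=proj(p,(.48,.0275,.038)).round().astype(int);print("block px",u,"cap",proj(p,(.5635,.020,.11)))
for y in range(u[1]-70,min(u[1]+70,330),12):
    x=np.where(m[y,180:390])[0]+180;k=np.where(b[y,220:350])[0]+220
    print(y,("pad",T((x.min()-.5,y),.008),T((x.max()+.5,y),.008)) if len(x)>4 else "",("blk",T((k.min()-.5,y),.038),T((k.max()+.5,y),.038)) if len(k)>30 else "")
s=read_state();print(s["joints"].round(2))
# press geometry: tool z along (sin35,-cos35); tip offset bias .021 along tool z
c=np.array([.4797+.085*ex[0],.0275+.085*ex[1],.110]);ax=np.array([-ex[0]*.5736,-ex[1]*.5736,.8192])
print("cap",c,"axis",ax)
tz=-ax
for h in (.06,.02): print(h,c+ax*h+tz*.021)
plan(c+ax*.06+tz*.021,175.34,35)
E
```

```text
block px [282 252] cap [281.30373856 366.98294078]
182  
194 ('pad', array([-0.0564, -0.0445]), array([-0.0562,  0.0464])) 
206 ('pad', array([-0.0423, -0.044 ]), array([-0.0421,  0.0458])) ('blk', array([-0.0517, -0.0294]), array([-0.0516,  0.0305]))
218 ('pad', array([-0.0278, -0.0446]), array([-0.0276,  0.0464])) ('blk', array([-0.0385, -0.0288]), array([-0.0384,  0.0308]))
230 ('pad', array([-0.0129, -0.0441]), array([-0.0128,  0.0457])) ('blk', array([-0.025 , -0.0292]), array([-0.025 ,  0.0301]))
242 ('pad', array([ 0.0023, -0.0435]), array([0.0025, 0.0463])) ('blk', array([-0.0112, -0.0296]), array([-0.0111,  0.0304]))
254 ('pad', array([ 0.018 , -0.0442]), array([0.0181, 0.0468])) ('blk', array([ 0.003, -0.029]), array([0.0031, 0.0308]))
266 ('pad', array([ 0.034 , -0.1238]), array([0.0343, 0.1298])) ('blk', array([ 0.0176, -0.0294]), array([0.0177, 0.03  ]))
278 ('pad', array([ 0.0506, -0.043 ]), array([0.0507, 0.0468])) ('blk', array([ 0.0326, -0.0299]), array([0.0327, 0.0304]))
290  ('blk', array([ 0.048 , -0.0292]), array([0.0481, 0.0308]))
302 ('pad', array([ 0.085, -0.033]), array([0.0851, 0.0353])) 
314 ('pad', array([ 0.103 , -0.0322]), array([0.103 , 0.0358])) 
[ 0.47  0.37 -0.82  2.29  0.45  0.65  0.8 ]
cap [0.56441902 0.02059437 0.11      ] axis [-0.57170388  0.04660082  0.8192    ]
0.06 [0.54212257 0.0224118  0.1419488 ]
0.02 [0.56499072 0.02054777 0.1091808 ]
now [0.4135 0.0344 0.1662] d [ 0.1286 -0.012  -0.0243] turn [ -0.07 -35.08  -0.08] F [-0.5 -1.1  0.4] w 0.0855 t 17.33
need 5.1
[[[-0.0215,-0.0002,0.004],[-0.01,-5.85,-0.01]],[[-0.021,-0.0002,0.0062],[-0.01,-5.85,-0.01]],[[-0.0203,-0.0002,0.0083],[-0.01,-5.85,-0.01]],[[-0.0193,-0.0002,0.0103],[-0.01,-5.85,-0.01]],[[-0.0182,-0.0002,0.0122],[-0.01,-5.85,-0.01]],[[-0.0168,-0.0002,0.014],[-0.01,-5.85,-0.01]]]
```

View pics/w11.png

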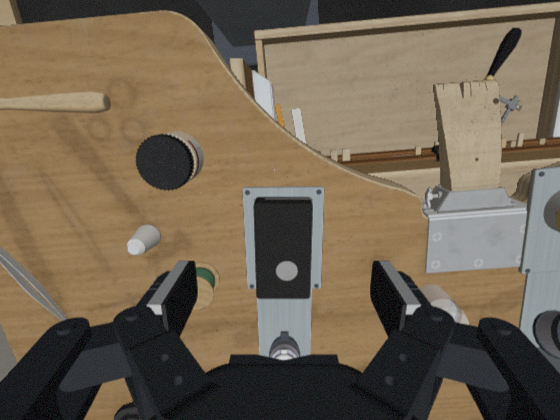

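```bash
python3 - <<'E'
from h import *
s=read_state();p=camera_params("wrist");r=R.from_rotvec(s["eef_rot"])
print("cam rot in tool",np.degrees((r.inv()*R.from_rotvec(p["orientation"])).as_rotvec()))
for x in (0,.011,-.011):
  for z in(0,-.021): print(x,z,proj(p,s["tcp_pos"]+r.apply([x,0,z])).round(1))
i=cv2.imread("pics/w4.png");print(i.max(2)[225:300:3,252:320:4])
E
```

```text
cam rot in tool [117.71175218 117.84066263  18.30550111]
0 0 [282.3 242.9]
0 -0.021 [282.2 259.3]
0.011 0 [282.3 225.9]
0.011 -0.021 [282.1 240.5]
-0.011 0 [282.4 259.2]
-0.011 -0.021 [282.2 277.2]
[[ 50  51  53  52  55  58  46  55  49  55  50  49  54  52  49  52  51]
 [ 54  51  48  47  53  48  44  47  50  51  49  52  50  48  52  50  43]
 [ 51  53  50  45  48  51  47  48  51  50  50  50  44  46  47  50  51]
 [ 49  49  53  49  47  52  51  50  53  47  49  50  45  52  50  51  50]
 [ 52  45  50  48  52  55  53  50  51  54  55  49  52  53  53  48  48]
 [ 47  48  47  48  52  54  57  47  51  51  49  55  51  53  47  49  48]
 [ 49  51  44  48  46  48  48  45  56  47  50  54  52  49  47  54  51]
 [ 49  50  49  49  50  47  50  55  50  52  56  49  50  48  50  47  49]
 [ 51  55 125 124  62  48  52  52  44  52  52  39 103 123 122  48  49]
 [ 48  75 123 122  43  41  49  48  49  54  49  40  90 125 125  48  56]
 [ 51  89 123 123  32  50  51  52  47  43  48  50  81 124 126  53  50]
 [ 42 102 123 125  29  48  53  50  49  49  45  41  66 121 123  67  35]
 [ 32 117 122 123  36  45  54  51  49  49  46  42 
[... 173 characters left out ...]
122 112  32  48  47  51  53  52  53  31  29 126 125 120  37]
 [ 75 121 123 103  26  44  49  91 148 122  83  33  24 122 122 125  53]
 [ 91 126 123  93  32  61 174 174 175 174 174 113  30 119 124 123  47]
 [104 121 123  82  16 164 174 173 175 176 176 115  25 110 122 123  71]
 [114 127 122  75  28 165 174 173 175 175 173 116  31 103 119 121  87]
 [ 72 199 227 139  37 162 171 172 174 174 173 121  61 198 225 165  47]
 [ 41  38 197 154  38 169 172 173 173 174 174 128  66 199 137  37  38]
 [ 41  38 116 161  40 173 172 172 171 173 172 143  66 197  48  34  49]
 [ 38  39  35  70  44 173 171 171 171 171 172 150  65  55  34  37  40]
 [ 35  40  35  71  41 170 172 170 170 171 171 155  63  51  37  38  36]]
```

The final allowed view shows the block square on the pad, with the pad corners visible all round, the cap at (285,357) and the spool upright at (205,285). Next I'll shut the jaws and tilt to the cap axis, staying off the cap.

Emit:
{"api": "drive_tool", "payload": {"deltas": [[[-0.013,0,0.004],[0,-5.85,0]],[[-0.013,0,0.006],[0,-5.85,0]],[[-0.013,0,0.006],[0,-5.85,0]],[[-0.013,0,0.004],[0,-5.85,0]],[[-0.013,0,0.002],[0,-5.85,0]],[[-0.01,0,0],[0,-5.85,0]],[[0,0,0],[0,0,0]],[[0,0,0],[0,0,0]]], "jaw": 0}}

```text
t: 18.0
tcp_pos: [0.4729, 0.0188, 0.1536]
eef_rot: [0.129, 2.749, -0.069]
wrist_force: [0.6, -0.9, -0.2]
gripper_width: 0.0001
```

```bash
python3 - <<'E'
from h import *
s,p,i=snap("wrist","w12");r=R.from_rotvec(s["eef_rot"])
print("cam in tool",r.inv().apply(p["position"]-s["tcp_pos"]),s["gripper_width"])
# bright pads of shut fingers
V=i.max(2);print(V[235:300:3,262:306:3])
c=np.array([.5644,.0212,.11]);ax=np.array([-.5717,.0466,.8192])
print("cap px",proj(p,c),"z tool",r.apply([0,0,1]))
d=r.inv().apply(c-s["tcp_pos"]);print("cap in tool",d)
plan(c+ax*.04,175.34,35)
E
```

```text
cam in tool [ 0.07637921  0.00079834 -0.16570168] 8.182747528600971e-05
[[153 150 153 187 180 178 183 177 175 180 150  82  88  86 167]
 [153 154 154 168 179 178 179 177 177  85  78  95  95  92  84]
 [156 159 164 161 181 178 179 181  91  48  79 103 105 101  49]
 [164 158 166 150 182 177 178 175  65  92  77  78  77  82  83]
 [169 171 169 142 169 167 168 124  85  72  77  77  81  81  81]
 [170 172 174  92  87  87  70  16  38  90  87  84 131 135 115]
 [173 172 171  87  86  85  66  17  35  83  88  84 125 132 138]
 [168 169 130  85  83  89  64  33  36  87  82  86 173 123 104]
 [ 22  29  35  89  88  83  52  24  35  85  84  82  37  26  27]
 [ 28  17  30  84  87  85  54  22  26  87  84  87  51  32  30]
 [ 23  32  38  90  83  87  55  27  26  89  83  85  69  25  20]
 [ 57  49  59  84  85  86  50  26  28  90  85  85  87  49  46]
 [ 33  30  53  84  83  85  46  20  26  88  88  89  86  31  28]
 [ 23  29  64  84  87  85  43  29  26  86  84  87  87  34  36]
 [ 18  18  70  85  87  89  43  29  25  89  84  86  87  26  26]
 [ 29  17  84  83  85  85  36  30  13  85  87  88  84  32  25]
 [ 22  30  85  98  97  95  36  19  14  96  93  94  90  30  28]
 [ 28  27  25  54 184 212 109  81  77 213 211 114  25  20  24]
 [ 30  26  30  25  21 158 109  80  78 209  25  27  30  20  18]
 [ 28  36  50  26  20  58 103  75  79 109  31  27  28  42  35]
 [ 79  68  31  24  25  20  73  79  80  20  25  27  27  60  75]
 [ 32  18  28  28  27  17  78  75  80  30  27  24  34  24  27]]
cap px [296.91098964 276.62103662] z tool [ 0.37622242 -0.06598759 -0.92417657]
cap in tool [-0.06754784  0.01277173  0.07456032]
now [0.4729 0.0189 0.1536] d [ 0.0686  0.0042 -0.0108] turn [ -2.03 -12.63  -0.12] F [-0.3  0.1 -0.7] w -0.0004 t 18.05
need 1.9
[[[-0.0294,0.0057,0.0178],[-1.02,-6.31,-0.06]],[[-0.0272,0.0053,0.021],[-1.02,-6.31,-0.06]]]
```

Emit:
{"api": "drive_tool", "payload": {"deltas": [[[-0.013,0.002,0.004],[-0.7,-4.5,0]],[[-0.013,0.002,0.006],[-0.7,-4.5,0]],[[-0.013,0.002,0.006],[-0.6,-4,0]],[[0,0,0],[0,0,0]]]}}

```text
t: 18.38
tcp_pos: [0.5036, 0.0158, 0.1538]
eef_rot: [0.119, 2.6, -0.061]
wrist_force: [-0.9, 0.4, -1.1]
gripper_width: -0.0001
```

```bash
cat > c.py <<'E'
from h import *
import sys
s=read_state();r=R.from_rotvec(s["eef_rot"]);c=np.array([.5635,.0207,.11]);ax=np.array([-.5717,.0466,.8192])
tip=s["tcp_pos"]-r.apply([0,0,.0215]);d=tip-c;h=d@ax;print("tip height over cap",h.round(4),"lateral",(d-h*ax).round(4),"tool z",r.apply([0,0,1]).round(3),s["joints"].round(2))
plan(c+ax*(float(sys.argv[1])-.0215),175.34,35,n=int(sys.argv[2]))
E
python3 c.py .04 3
```

```text
tip height over cap 0.0914 lateral [-0.0186 -0.0077 -0.0126] tool z [ 0.51  -0.067 -0.858] [ 0.25  0.38 -0.62  2.51  2.    0.46 -0.73]
now [0.5036 0.0158 0.1538] d [ 0.0493  0.0058 -0.0287] turn [-1.45 -4.11 -0.14] F [-0.9  0.4 -1.1] w -0.0001 t 18.38
need 1.4
[[[-0.009,0.0037,0.0164],[-0.48,-1.37,-0.05]],[[-0.0086,0.0036,0.0167],[-0.48,-1.37,-0.05]],[[-0.0082,0.0034,0.0169],[-0.48,-1.37,-0.05]]]
```

Emit:
{"api": "drive_tool", "payload": {"deltas": [[[-0.012,0.004,0.006],[-0.3,0,0]],[[-0.012,0.004,0.008],[-0.3,0,0]],[[-0.008,0.003,0.012],[-0.4,-1.5,0]],[[0,0,0],[0,0,0]]]}}

```text
t: 18.72
tcp_pos: [0.545, 0.0186, 0.1448]
eef_rot: [0.124, 2.587, -0.043]
wrist_force: [-0.0, -0.3, -0.0]
gripper_width: 0.0
```

```bash
python3 c.py .03 3
```

```text
tip height over cap 0.0605 lateral [ 0.0048 -0.0037  0.0036] tool z [ 0.521 -0.056 -0.852] [ 0.25  0.44 -0.59  2.44  2.03  0.47 -0.72]
now [0.545  0.0186 0.1448] d [ 0.0137  0.0025 -0.0278] turn [-0.77 -3.39 -0.58] F [-0.  -0.3 -0. ] w 0.0 t 18.72
need 0.8
[[[0.0011,0.0013,0.0102],[-0.26,-1.13,-0.19]],[[0.0013,0.0013,0.0102],[-0.26,-1.13,-0.19]],[[0.0015,0.0012,0.0102],[-0.26,-1.13,-0.19]]]
```

Emit:
{"api": "drive_tool", "payload": {"deltas": [[[0.001,0.002,0.008],[-0.3,-1.3,-0.2]],[[0.001,0.002,0.008],[-0.3,-1.3,-0.2]],[[0.001,0.001,0.008],[-0.2,-1,-0.2]],[[0,0,0],[0,0,0]]]}}

```text
t: 19.05
tcp_pos: [0.5556, 0.0188, 0.1214]
eef_rot: [0.105, 2.534, -0.047]
wrist_force: [-0.3, 1.2, -0.3]
gripper_width: -0.0
```

```bash
python3 c.py .012 3
```

```text
tip height over cap 0.0352 lateral [ 0.0001 -0.0024  0.0002] tool z [ 0.567 -0.057 -0.822] [ 0.28  0.54 -0.66  2.47  2.2   0.63 -0.86]
now [0.5556 0.0188 0.1214] d [ 0.0133  0.0015 -0.0192] turn [-0.62 -0.26  0.09] F [-0.3  1.2 -0.3] w -0.0 t 19.05
need 0.6
[[[0.0,0.0009,0.0077],[-0.21,-0.09,0.03]],[[0.0001,0.0009,0.0077],[-0.21,-0.09,0.03]],[[0.0001,0.0009,0.0077],[-0.21,-0.09,0.03]]]
```

Emit:
{"api": "drive_tool", "payload": {"deltas": [[[0,0.001,0.007],[-0.2,-0.1,0]],[[0,0.001,0.007],[-0.2,0,0]],[[0,0.001,0.006],[-0.2,0,0]],[[0,0,0],[0,0,0]]]}}

```text
t: 19.38
tcp_pos: [0.5673, 0.019, 0.1036]
eef_rot: [0.1, 2.537, -0.041]
wrist_force: [-0.3, 0.3, -0.8]
gripper_width: 0.0001
```

```bash
python3 c.py 0 3; python3 - <<'E'
from h import *
for n in("scene","side"):
    s,p,i=snap(n,n[0]+"20")
    u=proj(p,(.5635,.0207,.11));print(n,u)
    x,y=u.round().astype(int);V=i.max(2);S=cv2.cvtColor(i,cv2.COLOR_BGR2HSV)[...,1]
    print(V[y-14:y+12:2,x-18:x+20:2])
E
```

```text
tip height over cap 0.014 lateral [-0.0003 -0.0012 -0.0002] tool z [ 0.565 -0.052 -0.824] [ 0.28  0.59 -0.66  2.45  2.23  0.65 -0.87]
now [0.5673 0.019  0.1036] d [ 0.0085  0.0007 -0.0112] turn [-0.35 -0.46  0.25] F [-0.3  0.3 -0.8] w 0.0001 t 19.38
need 0.4
[[[-0.0002,0.0005,0.0047],[-0.12,-0.15,0.08]],[[-0.0002,0.0005,0.0047],[-0.12,-0.15,0.08]],[[-0.0002,0.0005,0.0047],[-0.12,-0.15,0.08]]]
scene [321.35574729 213.71426185]
[[163  61  51  47  48  48  51  63 165 166 166 166 165 165 164 165 165 164
  163]
 [168 167 119  49  47  49  50  60 146 165 166 164 165 168 166 165 164 167
  165]
 [164 165 162  69  55  48  61  52  81 170 167 165 165 164 167 167 165 165
  166]
 [154 159 166 157  99  73  51  60  52 108 170 168 166 165 165 165 166 165
  163]
 [156 150 154 161 120 108  56  56  58 107 169 169 169 167 165 165 164 166
  169]
 [162 158 149 150 153  88 104  54 108 202 212 169 169 170 169 164 165 166
  167]
 [166 164 161 156 151 155 133 137 224 224 224 215 167 169 169 169 169 165
  166]
 [167 170 168 166 162 154 150 213 224 225 224 201 168 166 168 169 168 169
  167]
 [166 164 168 168 167 
[... 770 characters left out ...]
 173 175 149  67 115 164 103 135  72 123 147
  162]
 [142 161 160 165 167 169 172 178 199 136  47  68  88  88  92 151 167 164
  157]
 [135 163 168 168 168 171 176 227 237 231 131  49  62 100 148 164 165 159
  159]
 [133 170 171 170 172 177 170 234 235 235 232 142 139 168 164 162 160 155
  162]
 [126 174 170 171 177 195 176 201 236 235 236 170 170 166 161 163 157 161
  167]
 [122 170 164 185 183 174 201 152 195 216 215 178 169 161 157 158 160 167
  171]
 [111 155 134 196 182 138 196 204 177 169 183 174 166 154 157 158 166 171
  169]
 [ 94 134 138 171 180 163 138 165 184 178 171 171 164 157 156 165 169 169
  169]
 [116 138 134 137 172 171 156 136 148 164 169 164 158 155 162 170 169 167
  170]]
```

Emit:
{"api": "drive_tool", "payload": {"deltas": [[[0,0.001,0.003],[-0.2,-0.2,0]],[[0,0,0.003],[0,0,0]],[[0,0,0],[0,0,0]]]}}

```text
t: 19.73
tcp_pos: [0.5707, 0.02, 0.0997]
eef_rot: [0.097, 2.532, -0.037]
wrist_force: [0.2, -0.5, 0.3]
gripper_width: 0.0001
```

Emit:
{"api": "drive_tool", "payload": {"deltas": [[[0,0,0.003],[0,0,0]],[[0,0,0],[0,0,0]]]}}

```text
t: 19.9
tcp_pos: [0.5725, 0.0198, 0.0971]
eef_rot: [0.097, 2.532, -0.037]
wrist_force: [0.5, -0.4, -1.0]
gripper_width: -0.0001
```

```bash
python3 c.py -.007 3
```

```text
tip height over cap 0.0058 lateral [ 0.0001 -0.0001  0.    ] tool z [ 0.569 -0.048 -0.821] [ 0.29  0.61 -0.66  2.45  2.26  0.67 -0.88]
now [0.5725 0.0198 0.0971] d [ 0.0073 -0.0005 -0.0105] turn [-0.12 -0.16  0.31] F [ 0.5 -0.4 -1. ] w -0.0001 t 19.9
need 0.3
[[[-0.0,0.0001,0.0043],[-0.04,-0.05,0.1]],[[0.0,0.0,0.0043],[-0.04,-0.05,0.1]],[[0.0,0.0,0.0043],[-0.04,-0.05,0.1]]]
```

Well centred. I'll press on in small steps, watching the force.

Emit:
{"api": "drive_tool", "payload": {"deltas": [[[0,0,0.003],[0,0,0]],[[0,0,0],[0,0,0]]]}}

```text
t: 20.07
tcp_pos: [0.5744, 0.0196, 0.0945]
eef_rot: [0.097, 2.532, -0.037]
wrist_force: [0.5, 0.2, -0.3]
gripper_width: -0.0001
```

Emit:
{"api": "drive_tool", "payload": {"deltas": [[[0,0,0.003],[0,0,0]],[[0,0,0],[0,0,0]]]}}

```text
t: 20.23
tcp_pos: [0.5762, 0.0194, 0.0918]
eef_rot: [0.097, 2.532, -0.037]
wrist_force: [-0.1, -0.1, 0.2]
gripper_width: 0.0002
```

Emit:
{"api": "drive_tool", "payload": {"deltas": [[[0,0,0.002],[0,0,0]],[[0,0,0],[0,0,0]]]}}

```text
t: 20.4
tcp_pos: [0.5774, 0.0194, 0.0899]
eef_rot: [0.097, 2.532, -0.037]
wrist_force: [-0.2, 0.0, 1.2]
gripper_width: -0.0
```

Emit:
{"api": "drive_tool", "payload": {"deltas": [[[0,0,0.002],[0,0,0]],[[0,0,0],[0,0,0]]]}}

```text
t: 20.57
tcp_pos: [0.5785, 0.0193, 0.0883]
eef_rot: [0.097, 2.532, -0.037]
wrist_force: [-1.4, -0.1, 2.3]
gripper_width: 0.0001
```

Emit:
{"api": "drive_tool", "payload": {"deltas": [[[0,0,0.002],[0,0,0]],[[0,0,0],[0,0,0]]]}}

```text
t: 20.73
tcp_pos: [0.5796, 0.0192, 0.0867]
eef_rot: [0.096, 2.531, -0.038]
wrist_force: [-2.0, -0.9, 2.3]
gripper_width: 0.0
```

Emit:
{"api": "drive_tool", "payload": {"deltas": [[[0,0,0.0015],[0,0,0]],[[0,0,0],[0,0,0]]]}}

```text
t: 20.9
tcp_pos: [0.5804, 0.0192, 0.0856]
eef_rot: [0.096, 2.531, -0.038]
wrist_force: [-2.4, -0.1, 3.5]
gripper_width: -0.0
```

Emit:
{"api": "drive_tool", "payload": {"deltas": [[[0,0,0.001],[0,0,0]],[[0,0,0],[0,0,0]]]}}

```text
t: 21.07
tcp_pos: [0.5809, 0.0191, 0.0849]
eef_rot: [0.095, 2.531, -0.038]
wrist_force: [-2.1, -0.3, 3.4]
gripper_width: -0.0004
```

```bash
python3 c.py -.01 1
```

```text
tip height over cap -0.0091 lateral [-0.     -0.0001 -0.    ] tool z [ 0.57  -0.049 -0.82 ] [ 0.29  0.65 -0.66  2.44  2.28  0.69 -0.89]
now [0.5809 0.0191 0.0849] d [ 0.0006  0.0001 -0.0007] turn [-0.13 -0.08  0.4 ] F [-2.1 -0.3  3.4] w -0.0004 t 21.07
need 0.1
[[[-0.0001,0.0001,0.0009],[-0.13,-0.08,0.4]]]
```

Axial force is now about 4 N, so the cap is near its stop. I'll press until the force jumps.

Emit:
{"api": "drive_tool", "payload": {"deltas": [[[0,0,0.001],[0,0,0]],[[0,0,0],[0,0,0]]]}}

```text
t: 21.23
tcp_pos: [0.581, 0.0191, 0.0849]
eef_rot: [0.093, 2.529, -0.039]
wrist_force: [-2.2, -0.6, 3.6]
gripper_width: -0.0002
```

Emit:
{"api": "drive_tool", "payload": {"deltas": [[[0,0,0.001],[0,0,0]],[[0,0,0],[0,0,0]]]}}

```text
t: 21.4
tcp_pos: [0.581, 0.0191, 0.085]
eef_rot: [0.091, 2.528, -0.04]
wrist_force: [-1.8, -0.0, 3.0]
gripper_width: -0.0
```

Emit:
{"api": "drive_tool", "payload": {"deltas": [[[0,0,0.002],[0,0,0]]]}}

```text
t: 21.48
tcp_pos: [0.5814, 0.0191, 0.0843]
eef_rot: [0.089, 2.526, -0.041]
wrist_force: [-16.6, -1.4, 28.9]
gripper_width: 0.0
```

The 33 N jump shows the cap is firmly on its stop. I'll retract along the axis.

Emit:
{"api": "drive_tool", "payload": {"deltas": [[[0,0,-0.004],[0,0,0]],[[0,0,-0.008],[0,0,0]],[[0,0,-0.015],[0,0,0]],[[0,0,-0.02],[0,0,0]],[[0,0,-0.02],[0,0,0]],[[0,0,-0.02],[0,0,0]],[[0,0,-0.02],[0,0,0]],[[0,0,0],[0,0,0]]]}}

```text
t: 22.15
tcp_pos: [0.5183, 0.0257, 0.1748]
eef_rot: [0.093, 2.528, -0.037]
wrist_force: [0.8, -0.2, 0.8]
gripper_width: 0.0001
```

```bash
python3 - <<'E'
from h import *
s=read_state();print(s["tcp_pos"],s["joints"].round(2),s["wrist_force"])
for n in("scene","side"):
    s,p,i=snap(n,n[0]+"30");a=cv2.imread("pics/%s0.png"%n)
    d=cv2.absdiff(i,a).max(2)
    # cap template location vs. start
    u=proj(p,(.5635,.0207,.11)).round().astype(int)
    t=a[u[1]-7:u[1]+9,u[0]-7:u[0]+9];w=i[u[1]-15:u[1]+17,u[0]-15:u[0]+17]
    r=cv2.matchTemplate(w,t,cv2.TM_CCOEFF_NORMED);_,v,_,l=cv2.minMaxLoc(r);print(n,"cap shift px",l[0]-8,l[1]-8,round(v,3))
    for nm,P,k in(("cone",(.46,-.132,.02),10),("bur",(.57,-.156,.024),10),("jar",(.368,-.08,.025),14),("flux",(.573,.209,.045),12),("stoutcap/tin",(.48,.3,.03),12),("tweez",(.52,-.285,.004),8)):
        x,y=proj(p,P).round().astype(int);q=d[max(y-k,0):y+k,max(x-k,0):x+k];print("  ",nm,(x,y),"mean diff",q.mean().round(1) if q.size else None)
E
```

```text
[0.51827453 0.02573997 0.17478511] [ 0.32  0.37 -0.72  2.51  2.06  0.52 -0.77] [ 0.7976935  -0.2438271   0.75573309]
scene cap shift px 0 0 1.0
   cone (np.int64(323), np.int64(287)) mean diff 10.8
   bur (np.int64(368), np.int64(277)) mean diff 0.8
   jar (np.int64(275), np.int64(286)) mean diff 1.5
   flux (np.int64(282), np.int64(208)) mean diff 1.0
   stoutcap/tin (np.int64(237), np.int64(208)) mean diff 0.7
   tweez (np.int64(391), np.int64(322)) mean diff 1.8
side cap shift px 0 0 1.0
   cone (np.int64(313), np.int64(199)) mean diff 38.8
   bur (np.int64(283), np.int64(181)) mean diff 13.3
   jar (np.int64(334), np.int64(220)) mean diff 4.3
   flux (np.int64(209), np.int64(255)) mean diff 5.1
   stoutcap/tin (np.int64(218), np.int64(301)) mean diff 5.3
   tweez (np.int64(317), np.int64(169)) mean diff 53.6
```

```bash
python3 - <<'E'
from h import *
for n in("scene","side"):
    p=camera_params(n);i=cv2.imread(f"pics/{n[0]}30.png");V=i.max(2)
    u=proj(p,(.4797,.0275,.038));m=(V<75).astype(np.uint8);x,y=u.round().astype(int)
    k,lab,st,ce=cv2.connectedComponentsWithStats(m);l=lab[y,x];print(n,"block centre expected",u.round(1),"blob",st[l],ce[l].round(1))
    print("  spool top rgb",i[tuple(proj(p,(.521,-.079,.034)).round().astype(int)[::-1])],"side",i[tuple(proj(p,(.499 if n=='scene' else .51,-.09 if n=='scene' else -.059,.017)).round().astype(int)[::-1])])
E
python3 -c "
from workcell import *
print(read_state()['wrist_force']);print(sign_off())"
```

```text
scene block centre expected [290.3 246.8] blob [     0      0    560    420 207220] [261.1 205.6]
  spool top rgb [101 129 147] side [43 49 53]
side block centre expected [278.8 225.5] blob [255 213  47  35 862] [278.8 229.8]
  spool top rgb [116 159 181] side [ 90 118  86]
[0.23319288 0.21132913 0.77285723]
the job is handed in; nothing more can be done
None
```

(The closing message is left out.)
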